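# Lay out blender parts on their outlines

## Task

The blender has been taken apart for service: lay each of its loose pieces (the blade unit, the red gasket, the black filler cap) and the screwdriver flat on the mat that shows its own outline, centred on that outline and turned to match it, the blade unit with its blades up, the cap right way up and the screwdriver's tip pointing as drawn. Set out the sharp blade unit first, before moving anything else, and move the screwdriver only when the other three are in place.

Things in the scene. Friction and masses are not known exactly. Their poses are not given: they have to be found in the camera images.
- blade_mid (a point): The blender's blade unit: round white collar 52 mm diameter, 22 mm high, with four small steel blades on top (43 mm across, inside the collar's width; overall height 38 mm). Stands upright, blades up. The point is on its axis half-way up the collar, 11 mm above its underside; z is up. Grip it across the collar.
- gasket_mid (a point): Stiff red silicone gasket ring: 64 mm outside diameter, 44 mm inside, 10 mm thick, lying flat. The point is the centre of the ring, 5 mm above its underside. Grip it across the outside. Either face may be up.
- cap_mid (a point): Black filler cap of the blender's lid: oblong block 56 mm (its x) by 40 mm (its y), 24 mm high, with a smaller 40 x 26 mm raised grip on top, 30 mm high in all. The point is at its centre, 15 mm above its underside; z is up.
- screwdriver_mid (a point): Grey plastic screwdriver lying flat, 186 mm long, its x axis points from the handle towards the steel tip. Handle 96 mm long, 26 mm wide and 26 mm high; thin steel shaft 6 mm. The point is the middle of the handle, on its axis 13 mm above its underside; the tip is 138 mm further along x and the handle's butt end 48 mm behind.
- blade_mat_spot (a point): Fixed pale green-grey square mat 90 x 90 mm, 4 mm thick, lying on the counter; this point is the centre of its top face (z = 4 mm). Its dark blue outline is a filled disc 54 mm across with a pale cross in it: the blade unit's place. Any yaw of the unit will do.
- gasket_mat_spot (a point): Fixed pale green-grey square mat 90 x 90 mm, 4 mm thick, lying on the counter; this point is the centre of its top face (z = 4 mm). Its dark blue outline is an open ring, 66 mm outside and 44 mm inside: the gasket's place.
- cap_mat_spot (a point): Fixed pale green-grey square mat 90 x 90 mm, 4 mm thick, lying on the counter; this point is the centre of its top face (z = 4 mm). Its dark blue outline is a filled rectangle 58 mm (its x) by 42 mm (its y): the filler cap's place. The cap's long side goes along the rectangle's, either way round.
- screwdriver_mat_spot (a point): Fixed pale green-grey oblong mat 220 x 60 mm, 4 mm thick, with a dark blue screwdriver outline (broad handle 98 x 30 mm, thin shaft 9 mm wide). The point is the middle of the handle's outline on the top face (z = 4 mm), 45 mm from the mat's centre; its x axis points along the outline from handle to tip.
Mind the look-alikes: they are no part of the job. There is more than one size of the part that bears screwdriver_mid; the job needs the larger.

How it is judged (in metres and radians):
On the way, in this order (a step that is already met when the one before it is completed fails the run):
1. the blade unit stands on its outline while the gasket, the cap and the screwdriver are still where they began (within 30 mm) (horizontal distance between blade_mid and blade_mat_spot below 0.012 m and height (world z) of blade_mid below 0.019 m and linear speed of blade below 0.02 m/s and angle between blade_mid's own z axis and vertical below 0.15 rad and distance of each of gasket_mid, cap_mid, screwdriver_mid from where it was at the start of the episode below 0.03 m), for 0.2 s.
2. blade unit, gasket and cap are on their outlines while the screwdriver is still where it began (within 30 mm) (horizontal distance between blade_mid and blade_mat_spot below 0.012 m and height (world z) of blade_mid below 0.019 m and linear speed of each of blade, gasket, cap below 0.02 m/s and angle between each of blade_mid, cap_mid's own z axis and vertical below 0.15 rad and horizontal distance between gasket_mid and gasket_mat_spot below 0.012 m and height (world z) of gasket_mid below 0.013 m and horizontal distance between cap_mid and cap_mat_spot below 0.012 m and height (world z) of cap_mid below 0.023 m and angle between the x axis of cap_mid and the x axis of cap_mat_spot, either way round below 0.22 rad and distance of screwdriver_mid from where it was at the start of the episode below 0.03 m), for 0.2 s.
At the end, for the whole second after the job is handed in: All rest on their own outlines: blade unit, gasket and cap centred within 12 mm, middle of the screwdriver handle within 15 mm; blade unit and cap upright within 0.15 rad, gasket flat; cap and screwdriver turned to match within 0.22 rad, screwdriver tip at the drawn end (horizontal distance between blade_mid and blade_mat_spot below 0.012 m and height (world z) of blade_mid below 0.019 m and linear speed of each of blade, gasket, cap, screwdriver below 0.02 m/s and angle between each of blade_mid, cap_mid's own z axis and vertical below 0.15 rad and horizontal distance between gasket_mid and gasket_mat_spot below 0.012 m and height (world z) of gasket_mid below 0.013 m and horizontal distance between cap_mid and cap_mat_spot below 0.012 m and height (world z) of cap_mid below 0.023 m and angle between the x axis of cap_mid and the x axis of cap_mat_spot, either way round below 0.22 rad and horizontal distance between screwdriver_mid and screwdriver_mat_spot below 0.015 m and height (world z) of screwdriver_mid below 0.021 m and angle between the x axis of screwdriver_mid and the x axis of screwdriver_mat_spot, either way round below 0.22 rad and x of screwdriver in the frame of screwdriver_mat_spot above 0 m); the robot touches nothing.
It also fails if it takes over 106 s, if anything falls off the work surface, if the arm or the gripper's body presses on something with over 40 N, if the wrist force passes 120 N, or if a joint passes its speed limit or range.

## Robot

A 6-joint arm with a two-finger parallel gripper is mounted at the origin on the work surface. World frame = base frame: x ahead of the robot, y to its left, z up, the work surface at z = 0. Lengths are in mm, angles in rad, forces in N, time in s.
With the tool pointing down it reaches from about 400 to 925 mm from the base axis. Payload 12.5 kg.
Tool frame: the origin (TCP) lies on the mounting face of the last link; the fingertips stand 190 mm ahead of it and the grasp point (between the pads) lies 171 mm ahead of it (env.grasp_offset is the distance from the TCP to the grasp point, in mm); z points along the fingers, y is the direction in which the jaws open and shut (so a half turn about z gives the same grasp; the last joint's range is limited). The gripper opens to 95 mm and grips with 3 to 60 N. Pads are 20 mm wide; open, the fingers measure 119 mm over their backs; the gripper's body (75 mm by 180 mm) begins 59 mm behind the grasp point.
Start: joints at [1.234, 0.491, 1.559, -0, 1.092, -0.106], TCP at [142.948, 608.433, 404.761] pointing down, gripper open.
Joint ranges: [-3.1, 3.1], [-0.84, 2.19], [0.05, 2.79], [-1.13, 4.28], [0.06, 2.93], [-2.69, 2.69]. Speed limits (rad/s): [2.22, 2.22, 2.79, 3.14, 3.14, 3.14].

## Interface

Orientations are given as [roll, pitch, yaw] about the fixed x, y, z axes, in that order (R = Rz(yaw) Ry(pitch) Rx(roll)).
In Python, from cell import env, viewer gives the robot as it stands.
- The arm moves only by the tool play_rows, never from a script. Its argument "increments" is a list of rows, each an object of numbers: "dx", "dy", "dz": the shift along the tool's x, y, z in mm; "rx", "ry", "rz": the turn, a rotation vector about the tool's x, y, z in units of 6 degrees (1.0 is 6 degrees). A call has 1 to 8 rows; each row is the pose to reach, as a shift and turn from the pose measured when the call began, along the tool's axes at that moment; what a row does not reach only later rows make up. A row lasts 1/12 s, in which the tool goes at most 41.7 mm and 7.16 degrees, less where a joint would pass 70% of its speed; a pose out of reach is approached as far as the arm can. A call with a gripper value outside its range is refused whole. "fingers" is the opening, from 0 (shut) to 1 (fully open), set as the call begins (left out, the last holds). The fingers move at their own pace and stop on an object; the grip force is fixed at half the most. Time passes only in rows, so rows that repeat a pose let the fingers close. It gives the time, the measured TCP pose, the force and the opening at its end, in the units of the state.
- env.state(): the state, without advancing time (a new reading comes with each control period).
- viewer.read_camera(name): name is "scene" or "top" or "wrist"; returns a dict with "image" (400x640x3 uint8, red, green, blue), "fx", "fy", "cx", "cy" (pixels), "rvec" (rotation vector, rad) and "tvec" (3), from world to camera coordinates, as OpenCV has them. Camera axes: x right, y down, z forward; pixel columns grow to the right and rows downward; lengths in mm; the calibration is good to about 2 mm. The wrist camera is an equidistant fisheye: a pixel r from the principal point sees the ray r / f radians off the axis. A picture is of the moment at which its call begins. There is no depth.
- env.job_done(): hands the job in, once; it reports no verdict.
The state is a dict: "t": time; "joints": joint angles; "qvel": joint speeds; "tau": joint torques, N m; "eef_pos": TCP position; "tcp_rot": TCP orientation; "ft_force": force on the tool from outside, world axes, zero at the start; "moment": the same for the moment, N m; "opening": opening from 0.0 (shut) to 1.0 (fully open).
Only numpy, scipy, OpenCV 4.12 (cv2) and the standard library are available. Lean on these libraries where they do the work, as an engineer would, in place of code of your own. Each camera call takes 0.05 s, during which the arm holds its last target.

## Working session

There is one attempt and no reset: what is moved stays moved. The work goes in short steps, Python scripts to look and compute and a tool call to move; the robot and the scene stay as the last step left them, time stands still between calls to the robot, and variables do not carry over. Pictures are saved under pics/ and viewed, and the job is handed in when it is done.

Besides the shell and the picture viewer there is one more tool, called after "Request:" by a JSON object that holds its "op" and its "data", one argument or row to a line. play_rows: Moves the arm, as the interface text tells. Its arguments: {"type":"object","properties":{"increments":{"type":"array","items":{"type":"object","properties":{"dx":{"type":"number"},"dy":{"type":"number"},"dz":{"type":"number"},"rx":{"type":"number"},"ry":{"type":"number"},"rz":{"type":"number"}}}},"fingers":{"type":"number"}},"required":["increments"]}

```bash
ls; mkdir -p pics
python3 - <<'E'
from cell import env, viewer
import cv2
print(env.state())
for n in ["scene","top","wrist"]:
    c=viewer.read_camera(n)
    cv2.imwrite(f"pics/{n}0.png",c["image"][:,:,::-1])
    print(n,{k:v for k,v in c.items() if k!="image"})
E
```

```text
pics
{'t': 0.0, 'joints': array([ 1.23440789e+00,  4.91542246e-01,  1.55943316e+00, -5.08048680e-06,
        1.09170626e+00, -1.05580519e-01]), 'qvel': array([-1.76481271e-05, -4.85949479e-04, -9.76123563e-04,  4.48483380e-04,
        8.00686444e-04, -1.04217263e-03]), 'tau': array([ 1.79095634e-03, -6.12646222e+01, -2.58187580e+01,  6.93069468e-02,
        4.82361973e-02, -1.07997494e-04]), 'eef_pos': array([142.93328425, 608.40359975, 404.17800341]), 'tcp_rot': array([-3.14050922e+00, -1.10284735e-04,  2.91078702e+00]), 'ft_force': array([-0.59031518,  0.41063675,  0.76692852]), 'moment': array([ 0.05099647, -0.00170603,  0.01195011]), 'opening': 0.9997722473999704}
scene {'fx': 377.17194431737255, 'fy': 377.17194431737255, 'cx': 325.43371051600593, 'cy': 199.40634672895953, 'rvec': array([ 1.70230772,  1.60186013, -0.81656842]), 'tvec': array([ -27.40018345, -261.0399036 , 1455.85993767])}
top {'fx': 374.8658093822806, 'fy': 374.8658093822806, 'cx': 319.50948026161666, 'cy': 195.5033168841692, 'rvec': array([ 2.16721523, -2.13501131,  0.21468207]), 'tvec': array([-30.54941351, 493.51079103, 857.35605048])}
wrist {'fx': 309.70691628693146, 'fy': 309.70691628693146, 'cx': 315.6983519872396, 'cy': 203.35067391307706, 'rvec': array([-2.27097809, -1.79861641, -0.26568531]), 'tvec': array([-625.13212148,  -34.15517873,  394.21305108])}
```

View pics/top0.png

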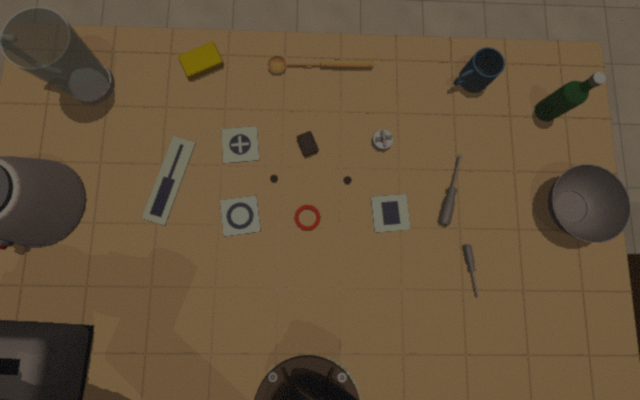

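View pics/scene0.png

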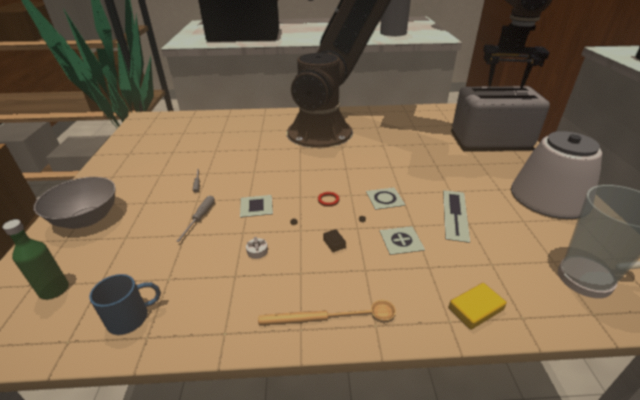

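View pics/wrist0.png

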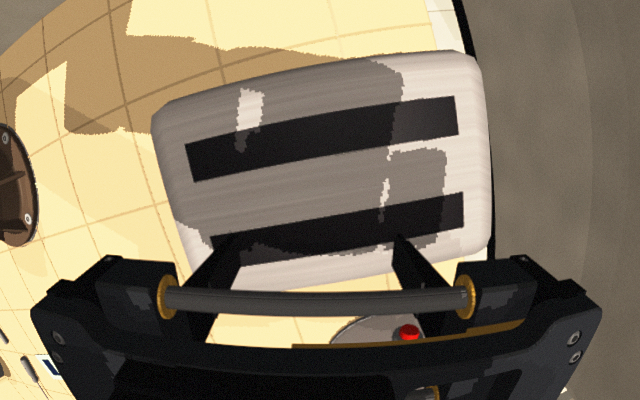

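The top view shows these candidates:
- **Blade unit:** (383,140)
- **Gasket:** red ring at (307,218)
- **Cap:** (308,144). The black dots at (274,178) and (347,180) are too small to be it.
- **Screwdrivers:** (452,190) looks larger, (470,270) smaller.
- **Mats:** blade (240,145), gasket (240,215), cap (391,213), screwdriver (168,181).

I'll measure these and check them in a crop.

```bash
cat > h.py <<'E'
import numpy as np, cv2
from cell import env, viewer
from scipy.spatial.transform import Rotation as Ro
def cam(n):
    c=viewer.read_camera(n); c["name"]=n; c["K"]=np.array([[c["fx"],0,c["cx"]],[0,c["fy"],c["cy"]],[0,0,1.]]); return c
def p2w(c,uv,z):
    uv=np.atleast_2d(np.asarray(uv,float)); R=cv2.Rodrigues(c["rvec"])[0]
    d=(uv-[c["cx"],c["cy"]])/[c["fx"],c["fy"]]
    if c["name"]=="wrist":
        r=np.linalg.norm(d,axis=1); s=np.where(r>1e-9,np.sin(r)/np.maximum(r,1e-9),1)
        ray=np.c_[d*s[:,None],np.cos(r)]
    else: ray=np.c_[d,np.ones(len(d))]
    ray=ray@R; o=-R.T@c["tvec"].ravel()
    return o+ray*((z-o[2])/ray[:,2])[:,None]
def w2p(c,P):
    R=cv2.Rodrigues(c["rvec"])[0]; q=np.atleast_2d(P)@R.T+c["tvec"].ravel()
    if c["name"]=="wrist":
        t=np.arctan2(np.linalg.norm(q[:,:2],axis=1),q[:,2]); n=q[:,:2]/np.linalg.norm(q[:,:2],axis=1)[:,None]
        return n*t[:,None]*c["fx"]+[c["cx"],c["cy"]]
    return q[:,:2]/q[:,2:]*c["fx"]+[c["cx"],c["cy"]]
def rot(s): return Ro.from_euler('xyz',s["tcp_rot"]).as_matrix()
def to_tool(world_target_grasp_xyz, s=None, yaw_axis=None):
    """shift in tool axes so grasp point goes to target (assuming tool down)"""
    s=s or env.state(); R=rot(s); g=s["eef_pos"]+R@[0,0,171.]
    return R.T@(np.asarray(world_target_grasp_xyz)-g)
E
python3 - <<'E'
from h import *
c=cam("top"); im=c["image"]
R=cv2.Rodrigues(c["rvec"])[0]; print("cam",-R.T@c["tvec"])
crop=im[110:310,130:500]; cv2.imwrite("pics/crop1.png",cv2.resize(crop,None,fx=2.1,fy=2.1,interpolation=cv2.INTER_CUBIC)[:,:,::-1])
for n,u,z in [("blade",(383,140),22),("gasket",(307,218),10),("cap",(308,144),30),("bm",(240,145),4),("gm",(240,215.5),4),("cm",(391,213),4),("sd",(447.5,208),20),("sdtip",(459,157),13),("sd2",(468,255),10),("smh",(160,197),4),("smtip",(182,146),4),("dot",(274,178),5),("dot2",(347,180),5)]:
    print(n,p2w(c,u,z)[0].round(0))
E
```

```text
cam [346.54087221   6.67400092 927.04392907]
blade [ 642. -183.   22.]
gasket [443.   6.  10.]
cap [625.   7.  30.]
bm [626. 179.   4.]
gm [447. 170.   4.]
cm [ 459. -203.    4.]
sd [ 472. -341.   20.]
sdtip [ 605. -379.   13.]
sd2 [ 358. -390.   10.]
smh [489. 368.   4.]
smtip [620. 324.   4.]
dot [542.  90.   5.]
dot2 [541. -93.   5.]
```

View pics/crop1.png

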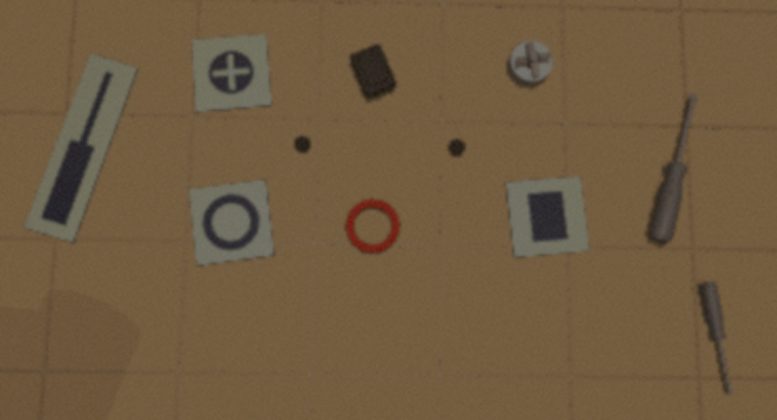

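```bash
cat >> h.py <<'E'
def blobs(mask,amin=60):
    n,l,st,ce=cv2.connectedComponentsWithStats(mask.astype(np.uint8))
    return [(l==i,ce[i],st[i]) for i in range(1,n) if st[i][4]>=amin]
def rect_on_plane(c,m,z):
    ct=max(cv2.findContours(m.astype(np.uint8),cv2.RETR_EXTERNAL,cv2.CHAIN_APPROX_NONE)[0],key=cv2.contourArea)
    P=p2w(c,ct[:,0,:],z)[:,:2].astype(np.float32)
    r=cv2.minAreaRect(P); b=cv2.boxPoints(r); e1=b[1]-b[0]; e2=b[2]-b[1]
    e=e1 if np.linalg.norm(e1)>np.linalg.norm(e2) else e2
    M=cv2.moments(P.reshape(-1,1,2)); 
    return np.array(r[0]).round(1),sorted(np.array(r[1]).round(1)),round(float(np.arctan2(e[1],e[0])),3)
E
python3 - <<'E'
from h import *
c=cam("top"); im=c["image"]
hsv=cv2.cvtColor(im,cv2.COLOR_RGB2HSV); H,S,V=cv2.split(hsv)
roi=np.zeros(H.shape,bool); roi[110:310,130:500]=1
for name,m in [("blue",(H>105)&(H<150)&(S>60)&roi),("red",((H<6)|(H>174))&(S>130)&roi),("lowsat",(S<60)&roi),("dark",(V<60)&roi&~((H>105)&(H<150)&(S>60)))]:
    for b,ce,st in blobs(m,25):
        print(name,ce.round(1),st, *rect_on_plane(c,b,4 if name=="blue" else 10))
E
```

```text
red [306.7 217.7] [295 206  25  24 175] [444.    5.8] [np.float64(56.7), np.float64(58.9)] -1.556
lowsat [239.6 144.3] [ 222  127   37   36 1180] [626.7 178.6] [np.float64(87.7), np.float64(87.7)] -1.458
lowsat [382.4 139.3] [373 130  20  20 300] [ 647.4 -183.9] [np.float64(49.5), np.float64(50.6)] 0.023
lowsat [168.3 180.3] [ 143  136   52   89 2050] [533.1 347.9] [np.float64(58.6), np.float64(216.4)] -0.276
lowsat [448.  206.4] [440 186  16  39 292] [ 481.5 -346.6] [np.float64(23.4), np.float64(100.2)] -0.271
lowsat [390.1 212.8] [ 371  194   39   38 1243] [ 459.4 -200.2] [np.float64(88.1), np.float64(88.2)] -1.471
lowsat [239.6 215.5] [ 220  196   40   40 1312] [446.7 170.2] [np.float64(88.4), np.float64(88.4)] -1.423
lowsat [469.2 257.5] [464 245  11  29 139] [ 348.3 -393.3] [np.float64(14.7), np.float64(68.0)] 0.172
dark [307.1 144. ] [297 132  21  25 346] [630.9   8.9] [np.float64(40.0), np.float64(58.7)] 0.413
dark [234.2 139.4] [230 135   8   9  37] [637.3 191.9] [np.float64(12.8), np.float64(26.9)] -0.724
dark [244.4 138.6] [241 135   8   7  38] [643.  167.2] [np.float64(15.
[... 218 characters left out ...]
)] 0.045
dark [234.8 149.3] [231 147   8   7  35] [611.1 190.8] [np.float64(15.6), np.float64(17.9)] -1.548
dark [273.5 178.3] [271 175   6   7  35] [541.2  90.9] [np.float64(12.4), np.float64(15.3)] 0.031
dark [346.9 180. ] [344 177   7   7  36] [539.7 -92.6] [np.float64(14.2), np.float64(14.6)] -0.768
dark [443.2 208.8] [439 189  11  37  88] [ 476.8 -335.5] [np.float64(18.8), np.float64(92.1)] -0.138
dark [239.4 215.4] [227 203  26  25 189] [446.9 170. ] [np.float64(59.5), np.float64(59.6)] 0.818
dark [390.3 212.6] [382 202  18  22 324] [ 459.3 -200.5] [np.float64(37.8), np.float64(53.8)] 0.102
dark [466. 257.] [463 246   8  26  60] [ 349.3 -385.5] [np.float64(6.7), np.float64(61.7)] 0.162
```

Request:
{"op": "play_rows", "data": {
  "increments": [
    {"dx":0,"dy":0,"dz":-20},
    {"dx":0,"dy":0,"dz":-20}
  ]
}}

```text
invalid input
```

Request:
{"op": "play_rows", "data": {
  "increments": [
    {"dx":0,"dy":0,"dz":-20,"rx":0,"ry":0,"rz":0},
    {"dx":0,"dy":0,"dz":-20,"rx":0,"ry":0,"rz":0}
  ],
  "fingers": 1
}}

```text
t: 0.42
eef_pos: [143.0, 608.7, 426.9]
tcp_rot: [3.139, 0.0, 2.911]
ft_force: [1.0, -0.1, 0.9]
opening: 0.997
```

Run:
```python
from h import *
s=env.state(); print(s["t"],s["eef_pos"],s["tcp_rot"])
c=cam("wrist"); R=cv2.Rodrigues(c["rvec"])[0]; o=-R.T@c["tvec"]
print("cam in tool",rot(s).T@(o-s["eef_pos"]), "cam axes in tool\n",rot(s).T@R.T)
print(to_tool([642,-183,235]),to_tool([500,100,235]))
```

```text
0.4167 [143.01764616 608.70552277 426.90867779] [3.13875281e+00 2.86743254e-04 2.91083457e+00]
cam in tool [81.76149295  0.90961674 18.28685347] cam axes in tool
 [[-5.79379903e-04 -9.56615569e-01 -2.91352567e-01]
 [ 9.99999490e-01 -3.13397118e-04 -9.59590121e-04]
 [ 8.26649794e-04 -2.91352974e-01  9.56615263e-01]]
[-666.81967626 -656.81245095   18.3706337 ] [-463.85151065 -413.7966406    18.86019257]
```

Request:
{"op": "play_rows", "data": {
  "increments": [
    {"dx":-240,"dy":-215,"dz":0,"rx":0,"ry":0,"rz":0},
    {"dx":-240,"dy":-215,"dz":0,"rx":0,"ry":0,"rz":0},
    {"dx":-240,"dy":-215,"dz":0,"rx":0,"ry":0,"rz":0},
    {"dx":-240,"dy":-215,"dz":0,"rx":0,"ry":0,"rz":0},
    {"dx":-240,"dy":-215,"dz":0,"rx":0,"ry":0,"rz":0},
    {"dx":-240,"dy":-215,"dz":0,"rx":0,"ry":0,"rz":0},
    {"dx":-240,"dy":-215,"dz":0,"rx":0,"ry":0,"rz":0},
    {"dx":-240,"dy":-215,"dz":0,"rx":0,"ry":0,"rz":0}
  ],
  "fingers": 1
}}

```text
t: 1.13
eef_pos: [328.4, 341.9, 424.7]
tcp_rot: [3.14, 0.0, 2.91]
ft_force: [0.1, 0.6, 0.4]
opening: 1.003
```

Run:
```python
from h import *
s=env.state(); print(s["t"],s["eef_pos"],s["tcp_rot"])
print(to_tool([642,-183,180]),to_tool([642,-183,220]))
```

```text
1.1333 [328.35735571 341.86284672 424.74772655] [3.13980594e+00 2.47437609e-04 2.91013788e+00]
[-425.61863858 -439.35582255   73.06843614] [-425.62853608 -439.28435415   33.06850121]
```

Request:
{"op": "play_rows", "data": {
  "increments": [
    {"dx":-220,"dy":-228,"dz":20,"rx":0,"ry":0,"rz":0},
    {"dx":-220,"dy":-228,"dz":20,"rx":0,"ry":0,"rz":0},
    {"dx":-220,"dy":-228,"dz":20,"rx":0,"ry":0,"rz":0},
    {"dx":-220,"dy":-228,"dz":20,"rx":0,"ry":0,"rz":0},
    {"dx":-220,"dy":-228,"dz":20,"rx":0,"ry":0,"rz":0},
    {"dx":-220,"dy":-228,"dz":20,"rx":0,"ry":0,"rz":0},
    {"dx":-220,"dy":-228,"dz":20,"rx":0,"ry":0,"rz":0},
    {"dx":-220,"dy":-228,"dz":20,"rx":0,"ry":0,"rz":0}
  ],
  "fingers": 1
}}

```text
t: 1.8
eef_pos: [491.3, 66.6, 403.6]
tcp_rot: [3.14, 0.0, 2.909]
ft_force: [0.3, 0.2, 0.1]
opening: 1.0
```

Run:
```python
from h import *
s=env.state(); print(s["t"],s["eef_pos"],s["tcp_rot"])
print(to_tool([642,-183,150]),to_tool([642,-183,220]))
c=cam("wrist"); cv2.imwrite("pics/w1.png",c["image"][:,:,::-1])
```

```text
1.8 [491.2626278   66.5852987  403.58931237] [3.14009974e+00 2.16065780e-04 2.90875739e+00]
[-204.20370814 -208.44821767   82.32252601] [-204.21883274 -208.34371344   12.32260566]
```

View pics/w1.png

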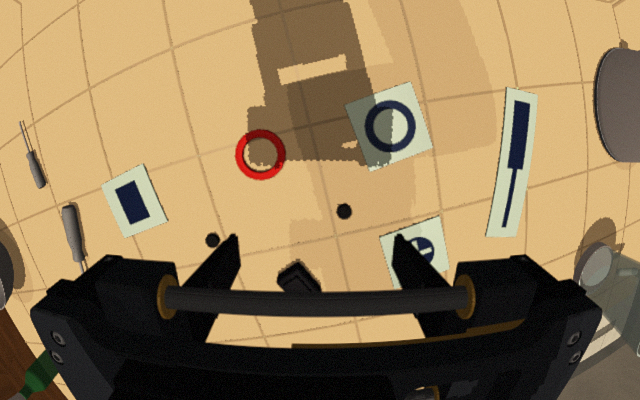

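The wrist view shows the gasket at (260,154), the gasket mat at (390,126), the cap mat at (132,202), the screwdriver mat at (510,160), and small dots at (212,240) and (344,211). Next I'll cross-check these positions and move to look at the blade unit.

```bash
cat >> h.py <<'E'
def survey(c,roi=None):
    hsv=cv2.cvtColor(c["image"],cv2.COLOR_RGB2HSV); H,S,V=cv2.split(hsv); out=[]
    for name,m,z in [("blue",(H>108)&(H<140)&(S>90)&(V>25),4),("red",((H<6)|(H>174))&(S>130),10),("pale",(S<60)&(V>120),4)]:
        for b,ce,st in blobs(m&(np.arange(400)[:,None]<330) if c["name"]=="wrist" else m,150):
            print(name,ce.round(0),st[4],*rect_on_plane(c,b,z))
E
python3 - <<'E'
from h import *
c=cam("wrist"); survey(c)
E
```

```text
blue [393. 123.] 740 [448.9 173. ] [np.float64(62.1), np.float64(62.4)] -0.757
blue [519. 142.] 1060 [536.3 353.7] [np.float64(26.8), np.float64(185.4)] -0.269
blue [133. 201.] 747 [ 461.6 -201.8] [np.float64(39.1), np.float64(55.5)] 0.082
blue [425. 246.] 224 [624.2 193. ] [np.float64(23.9), np.float64(48.4)] 0.554
red [261. 152.] 1015 [446.5   7.5] [np.float64(61.2), np.float64(61.7)] 1.308
pale [408. 118.] 1558 [446.8 185.5] [np.float64(64.4), np.float64(90.2)] 0.149
pale [513. 167.] 3243 [535.5 352.9] [np.float64(60.3), np.float64(219.2)] -0.276
pale [399. 124.] 504 [450.4 183.1] [np.float64(24.7), np.float64(43.2)] -0.14
pale [135. 200.] 2013 [ 461.4 -200.9] [np.float64(89.9), np.float64(90.9)] -1.472
pale [ 70. 233.] 296 [ 495.  -370.6] [np.float64(19.8), np.float64(120.6)] -0.266
pale [422. 241.] 1557 [630.5 181.6] [np.float64(89.9), np.float64(90.0)] 0.112
pale [598. 265.] 775 [788.3 591.6] [np.float64(89.9), np.float64(103.4)] 1.049
```

Request:
{"op": "play_rows", "data": {
  "increments": [
    {"dx":-260,"dy":-205,"dz":50,"rx":0,"ry":0,"rz":0},
    {"dx":-260,"dy":-205,"dz":50,"rx":0,"ry":0,"rz":0},
    {"dx":-260,"dy":-205,"dz":50,"rx":0,"ry":0,"rz":0},
    {"dx":-260,"dy":-205,"dz":50,"rx":0,"ry":0,"rz":0},
    {"dx":-260,"dy":-205,"dz":50,"rx":0,"ry":0,"rz":0},
    {"dx":-260,"dy":-205,"dz":50,"rx":0,"ry":0,"rz":0},
    {"dx":-260,"dy":-205,"dz":50,"rx":0,"ry":0,"rz":0},
    {"dx":-260,"dy":-205,"dz":50,"rx":0,"ry":0,"rz":0}
  ],
  "fingers": 1
}}

```text
t: 2.57
eef_pos: [694.5, -190.5, 352.8]
tcp_rot: [3.14, -0.001, 2.906]
ft_force: [0.5, -0.0, -0.4]
opening: 1.001
```

Run:
```python
from h import *
s=env.state(); print(s["t"],s["eef_pos"],s["tcp_rot"])
c=cam("wrist"); cv2.imwrite("pics/w2.png",c["image"][:,:,::-1]); survey(c)
```

```text
2.5667 [ 694.53457092 -190.47146987  352.77349727] [ 3.14007580e+00 -6.56193810e-04  2.90644016e+00]
blue [257.   5.] 353 [ 485.4 -200.8] [np.float64(17.2), np.float64(43.2)] 1.253
blue [629.  16.] 463 [518.3 390. ] [np.float64(46.2), np.float64(139.3)] -1.022
blue [569.  75.] 182 [616.  180.9] [np.float64(21.3), np.float64(49.0)] -1.448
blue [573.  94.] 175 [644.9 184.3] [np.float64(21.2), np.float64(47.3)] -1.477
pale [254.  14.] 1600 [ 481.1 -198.2] [np.float64(50.1), np.float64(89.8)] -1.47
pale [623.  47.] 1334 [560.1 364.8] [np.float64(95.5), np.float64(179.4)] -0.277
pale [136.  42.] 762 [ 469.7 -354.6] [np.float64(17.7), np.float64(99.5)] -0.276
pale [569.  85.] 1867 [630.2 182.3] [np.float64(89.6), np.float64(89.8)] -1.462
pale [572.  85.] 196 [630.4 183.3] [np.float64(33.4), np.float64(34.7)] 0.923
pale [138. 125.] 230 [ 566.9 -376.5] [np.float64(7.3), np.float64(92.0)] -0.24
pale [313. 144.] 1164 [ 649.3 -180.9] [np.float64(52.4), np.float64(52.5)] 0.534
pale [614. 282.] 2137 [1021.2  341.1] [np.float64(145.6), np.float64(271.1)] 1.565
pale [623. 318.] 398 [1154.5  427.1] [np.float64(62.8), np.float64(196.1)] 1.559
```

View pics/w2.png

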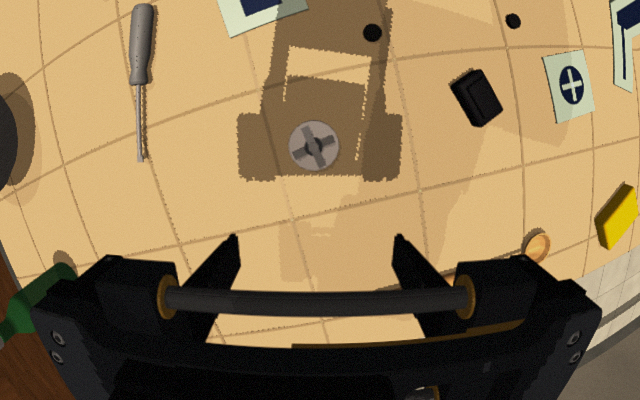

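The blade unit is at (313,145), a grey-white collar with four blades on top and blades up. The large screwdriver runs from (142,5) to (141,160), and the cap is at (475,97).

Run:
```python
from h import *
s=env.state(); c=cam("wrist")
hsv=cv2.cvtColor(c["image"],cv2.COLOR_RGB2HSV); H,S,V=cv2.split(hsv)
for b,ce,st in blobs((S<70)&(V>60)&(np.arange(400)[:,None]<200),300):
    if abs(ce[0]-313)<20:
        for z in (22,30,38): print(z,rect_on_plane(c,b,z))
m=(V<70); m[:60]=0; m[140:]=0; m[:,:420]=0; m[:,520:]=0
for b,ce,st in blobs(m,300): print("cap",ce,rect_on_plane(c,b,24),rect_on_plane(c,b,30))
print(to_tool([646,-181,14],s),to_tool([646,-181,70],s))
```

```text
22 (array([ 647.1, -180.5]), [np.float64(50.2), np.float64(50.6)], -0.238)
30 (array([ 646.3, -180.4]), [np.float64(48.9), np.float64(49.3)], -0.238)
38 (array([ 645.6, -180.3]), [np.float64(47.6), np.float64(48.0)], -0.238)
cap [481.00112045  93.93165266] (array([631.9,   5. ]), [np.float64(46.0), np.float64(57.8)], 0.409) (array([631.6,   1.4]), [np.float64(45.1), np.float64(56.7)], 0.409)
[ 53.13465655   2.26193203 165.44062401] [ 53.14238901   2.28053824 109.44062763]
```

Request:
{"op": "play_rows", "data": {
  "increments": [
    {"dx":26,"dy":2,"dz":40,"rx":0,"ry":0,"rz":0},
    {"dx":52.5,"dy":2,"dz":70,"rx":0,"ry":0,"rz":0},
    {"dx":52.5,"dy":2,"dz":100,"rx":0,"ry":0,"rz":0},
    {"dx":52.5,"dy":2,"dz":100,"rx":0,"ry":0,"rz":0},
    {"dx":52.5,"dy":2,"dz":100,"rx":0,"ry":0,"rz":0}
  ],
  "fingers": 1
}}

```text
t: 3.08
eef_pos: [644.8, -177.9, 250.1]
tcp_rot: [3.14, -0.004, 2.904]
ft_force: [-0.0, -0.0, 1.6]
opening: 0.996
```

Run:
```python
from h import *
s=env.state(); print(s["t"],s["eef_pos"],s["tcp_rot"])
print(to_tool([646,-181,21.5],s))
c=cam("wrist"); cv2.imwrite("pics/w3.png",c["image"][:,:,::-1])
```

```text
3.0833 [ 644.7573032  -177.88918062  250.07129395] [ 3.14012708 -0.00407539  2.90377667]
[-2.87206929 -3.06548098 57.55724   ]
```

View pics/w3.png

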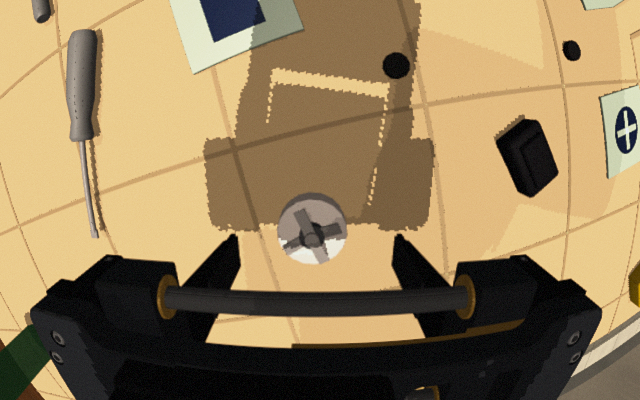

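The blade is at (312,230), midway between the fingers, so I'll descend and grip.

Request:
{"op": "play_rows", "data": {
  "increments": [
    {"dx":-2.5,"dy":-2.5,"dz":20,"rx":0,"ry":0,"rz":0},
    {"dx":-2.5,"dy":-2.5,"dz":40,"rx":0,"ry":0,"rz":0},
    {"dx":-2.5,"dy":-2.5,"dz":52,"rx":0,"ry":0,"rz":0},
    {"dx":-2.5,"dy":-2.5,"dz":57,"rx":0,"ry":0,"rz":0},
    {"dx":-2.5,"dy":-2.5,"dz":57,"rx":0,"ry":0,"rz":0},
    {"dx":-2.5,"dy":-2.5,"dz":57,"rx":0,"ry":0,"rz":0}
  ],
  "fingers": 1
}}

```text
t: 3.63
eef_pos: [647.8, -181.2, 196.0]
tcp_rot: [3.141, 0.001, 2.904]
ft_force: [-0.5, 0.2, 0.1]
opening: 0.997
```

Run:
```python
from h import *
s=env.state(); print(s["t"],s["eef_pos"],s["tcp_rot"],s["ft_force"])
print(to_tool([646,-181,21.5],s))
c=cam("wrist"); cv2.imwrite("pics/w4.png",c["image"][:,:,::-1])
```

```text
3.6333 [ 647.7770078  -181.20863697  195.96659698] [3.14079031e+00 8.83437841e-04 2.90393418e+00] [-0.45719209  0.21185159  0.14078592]
[ 1.93030806 -0.35556527  3.46473063]
```

View pics/w4.png

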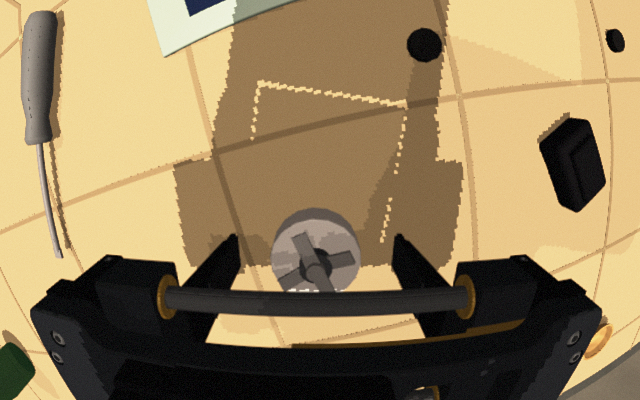

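Request:
{"op": "play_rows", "data": {
  "increments": [
    {"dx":1,"dy":0,"dz":3.5,"rx":0,"ry":0,"rz":0},
    {"dx":1,"dy":0,"dz":3.5,"rx":0,"ry":0,"rz":0},
    {"dx":1,"dy":0,"dz":3.5,"rx":0,"ry":0,"rz":0}
  ],
  "fingers": 1
}}

```text
t: 3.93
eef_pos: [646.8, -181.0, 193.1]
tcp_rot: [3.141, 0.002, 2.904]
ft_force: [0.5, -0.6, -0.1]
opening: 0.999
```

Request:
{"op": "play_rows", "data": {
  "increments": [
    {"dx":0,"dy":0,"dz":0,"rx":0,"ry":0,"rz":0},
    {"dx":0,"dy":0,"dz":0,"rx":0,"ry":0,"rz":0},
    {"dx":0,"dy":0,"dz":0,"rx":0,"ry":0,"rz":0},
    {"dx":0,"dy":0,"dz":0,"rx":0,"ry":0,"rz":0},
    {"dx":0,"dy":0,"dz":0,"rx":0,"ry":0,"rz":0},
    {"dx":0,"dy":0,"dz":0,"rx":0,"ry":0,"rz":0},
    {"dx":0,"dy":0,"dz":0,"rx":0,"ry":0,"rz":0},
    {"dx":0,"dy":0,"dz":0,"rx":0,"ry":0,"rz":0}
  ],
  "fingers": 0
}}

```text
t: 4.6
eef_pos: [646.8, -181.0, 193.1]
tcp_rot: [3.141, 0.002, 2.904]
ft_force: [0.2, -0.1, 0.2]
opening: 0.538
```

Request:
{"op": "play_rows", "data": {
  "increments": [
    {"dx":0,"dy":0,"dz":0,"rx":0,"ry":0,"rz":0},
    {"dx":0,"dy":0,"dz":0,"rx":0,"ry":0,"rz":0},
    {"dx":0,"dy":0,"dz":0,"rx":0,"ry":0,"rz":0},
    {"dx":0,"dy":0,"dz":0,"rx":0,"ry":0,"rz":0}
  ],
  "fingers": 0
}}

```text
t: 4.93
eef_pos: [646.8, -181.0, 193.1]
tcp_rot: [3.141, 0.002, 2.904]
ft_force: [-0.4, 0.3, -0.3]
opening: 0.54
```

Gripped, with the opening at 0.54 × 95 ≈ 51 mm. Next I'll lift.

Request:
{"op": "play_rows", "data": {
  "increments": [
    {"dx":0,"dy":0,"dz":-30,"rx":0,"ry":0,"rz":0},
    {"dx":0,"dy":0,"dz":-70,"rx":0,"ry":0,"rz":0},
    {"dx":0,"dy":0,"dz":-110,"rx":0,"ry":0,"rz":0},
    {"dx":0,"dy":0,"dz":-120,"rx":0,"ry":0,"rz":0},
    {"dx":0,"dy":0,"dz":-120,"rx":0,"ry":0,"rz":0}
  ],
  "fingers": 0
}}

```text
t: 5.35
eef_pos: [646.8, -181.1, 316.5]
tcp_rot: [-3.141, 0.008, 2.904]
ft_force: [-0.2, -1.1, -1.3]
opening: 0.538
```

Run:
```python
from h import *
s=env.state(); print(s["t"],s["eef_pos"],s["tcp_rot"],s["ft_force"],s["opening"])
print(to_tool([630,182,140],s))
c=cam("wrist"); cv2.imwrite("pics/w5.png",c["image"][:,:,::-1])
```

```text
5.35 [ 646.81248379 -181.05665376  316.54348127] [-3.14149796  0.00750433  2.90398399] [-0.17919496 -1.05309294 -1.34560147] 0.5375069435368254
[103.11804317 348.91541227   4.74156732]
```

View pics/w5.png

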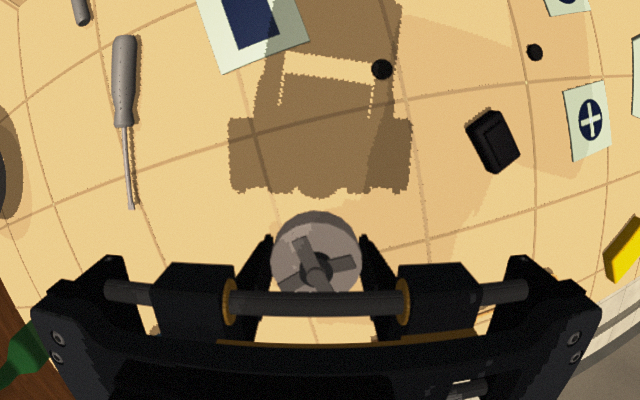

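The unit is held at (316,258) and the blade mat is visible at (588,120). Carrying it across.

Request:
{"op": "play_rows", "data": {
  "increments": [
    {"dx":10,"dy":40,"dz":0,"rx":0,"ry":0,"rz":0},
    {"dx":20,"dy":80,"dz":0,"rx":0,"ry":0,"rz":0},
    {"dx":30,"dy":120,"dz":0,"rx":0,"ry":0,"rz":0},
    {"dx":40,"dy":160,"dz":0,"rx":0,"ry":0,"rz":0},
    {"dx":50,"dy":200,"dz":0,"rx":0,"ry":0,"rz":0},
    {"dx":50,"dy":240,"dz":0,"rx":0,"ry":0,"rz":0},
    {"dx":50,"dy":280,"dz":0,"rx":0,"ry":0,"rz":0},
    {"dx":50,"dy":320,"dz":0,"rx":0,"ry":0,"rz":0}
  ],
  "fingers": 0
}}

```text
t: 6.07
eef_pos: [672.9, 143.8, 311.0]
tcp_rot: [-3.141, 0.0, 2.904]
ft_force: [1.3, -0.4, -1.4]
opening: 0.541
```

Run:
```python
from h import *
s=env.state(); print(s["t"],s["eef_pos"],s["tcp_rot"],s["ft_force"],s["opening"])
c=cam("wrist"); cv2.imwrite("pics/w6.png",c["image"][:,:,::-1]); survey(c)
print(to_tool([630,182,60],s))
```

```text
6.0667 [672.91783156 143.84587481 310.96796797] [-3.14063039e+00  2.45091543e-06  2.90399436e+00] [ 1.33738718 -0.40381098 -1.39306257] 0.540854550120372
blue [483.  38.] 1086 [564.5 345.4] [np.float64(28.0), np.float64(126.4)] -0.272
blue [ 23. 109.] 605 [ 460.4 -202.8] [np.float64(38.4), np.float64(55.7)] 0.102
blue [346. 140.] 920 [626.6 184.8] [np.float64(42.0), np.float64(52.1)] 0.861
blue [335. 163.] 310 [644.7 169.9] [np.float64(19.2), np.float64(32.3)] 1.338
red [135.  25.] 1279 [449.6   7.4] [np.float64(57.2), np.float64(67.2)] 1.091
pale [279.   8.] 888 [491.8 160.3] [np.float64(24.6), np.float64(66.7)] 1.29
pale [481.  71.] 5077 [570.2 342.9] [np.float64(60.5), np.float64(148.4)] -0.276
pale [628.  26.] 956 [509.6 636.3] [np.float64(91.1), np.float64(104.3)] -0.448
pale [ 26. 108.] 1691 [ 460.9 -201.7] [np.float64(90.3), np.float64(91.2)] -1.472
pale [347. 137.] 4771 [630.5 181.8] [np.float64(88.9), np.float64(89.1)] 0.115
pale [344. 145.] 487 [630.6 182.1] [np.float64(33.1), np.float64(33.1)] -0.692
pale [621. 203.] 1654 [790.7 585.6] [np.float64(104.0), np.float64(110.6)] -1.073
pale [317. 252.] 2914 [735.6 131. ] [np.float64(75.6), np.float64(95.0)] 1.153
pale [620. 303.] 1581 [1021.4  661.3] [np.float64(129.7), np.float64(234.4)] 0.486
[50.69301703 27.22217883 79.94176513]
```

View pics/w6.png

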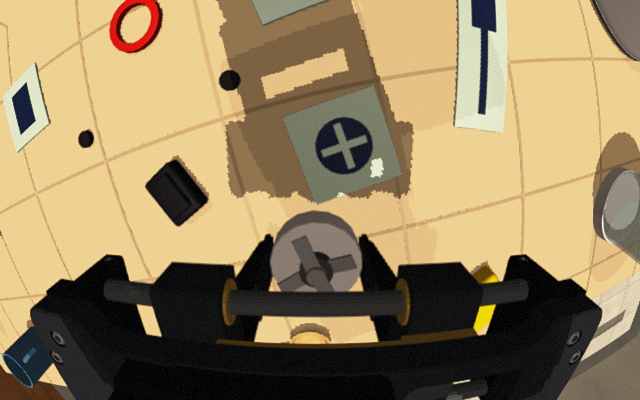

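Request:
{"op": "play_rows", "data": {
  "increments": [
    {"dx":25,"dy":14,"dz":20,"rx":0,"ry":0,"rz":0},
    {"dx":50.5,"dy":27,"dz":45,"rx":0,"ry":0,"rz":0},
    {"dx":50.5,"dy":27,"dz":70,"rx":0,"ry":0,"rz":0},
    {"dx":50.5,"dy":27,"dz":80,"rx":0,"ry":0,"rz":0},
    {"dx":50.5,"dy":27,"dz":80,"rx":0,"ry":0,"rz":0},
    {"dx":50.5,"dy":27,"dz":80,"rx":0,"ry":0,"rz":0}
  ],
  "fingers": 0
}}

```text
t: 6.62
eef_pos: [631.4, 187.5, 230.0]
tcp_rot: [3.141, -0.001, 2.907]
ft_force: [0.2, 0.3, -1.5]
opening: 0.539
```

Run:
```python
from h import *
s=env.state(); g=s["eef_pos"]+rot(s)@[0,0,171.];print(s["t"],g,s["tcp_rot"],s["ft_force"],s["opening"])
c=cam("wrist"); cv2.imwrite("pics/w7.png",c["image"][:,:,::-1])
print("img of axis pts at grasp+1", w2p(c,(g+[0,0,0.5])[None]))
# collar rim left/right/near points
print(to_tool([630.5,182,26],s))
```

```text
6.6167 [631.35891216 187.61575765  58.99811982] [ 3.14104067e+00 -5.25437275e-04  2.90653577e+00] [ 0.19252802  0.31934993 -1.53061714] 0.5393134808830277
img of axis pts at grasp+1 [[314.35022287 264.44930017]]
[-0.48994582 -5.679583   32.99473694]
```

View pics/w7.png

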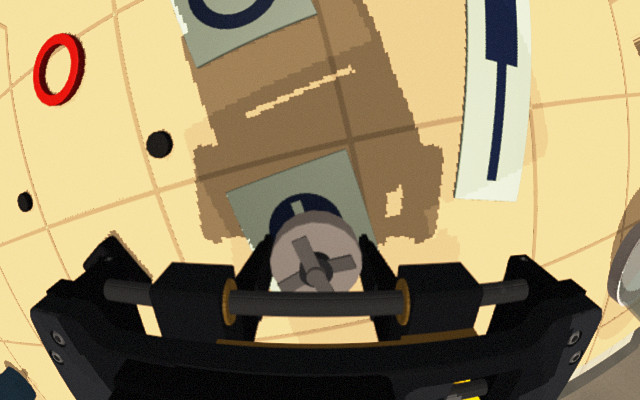

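Request:
{"op": "play_rows", "data": {
  "increments": [
    {"dx":0,"dy":-3,"dz":10,"rx":0,"ry":0,"rz":0},
    {"dx":-0.5,"dy":-5.5,"dz":20,"rx":0,"ry":0,"rz":0},
    {"dx":-0.5,"dy":-5.5,"dz":26,"rx":0,"ry":0,"rz":0},
    {"dx":-0.5,"dy":-5.5,"dz":30,"rx":0,"ry":0,"rz":0},
    {"dx":-0.5,"dy":-5.5,"dz":30,"rx":0,"ry":0,"rz":0}
  ],
  "fingers": 0
}}

```text
t: 7.08
eef_pos: [630.8, 181.7, 200.0]
tcp_rot: [3.141, -0.0, 2.906]
ft_force: [0.1, 1.3, -1.2]
opening: 0.537
```

Run:
```python
from h import *
s=env.state(); g=s["eef_pos"]+rot(s)@[0,0,171.];print(s["t"],g,s["tcp_rot"],s["ft_force"],s["opening"])
c=cam("wrist")
t=np.linspace(0,2*np.pi,200); q=w2p(c,np.c_[g[0]+26*np.cos(t),g[1]+26*np.sin(t),0*t+g[2]]); print("expected rim bbox",q.min(0),q.max(0))
print(to_tool([630.5,182,26],s))
```

```text
7.0833 [630.80463034 181.8540065   29.00117383] [ 3.14079885e+00 -1.35526021e-04  2.90589979e+00] [ 0.05323384  1.28511866 -1.21666138] 0.5365755464126245
expected rim bbox [267.87427533 220.20795591] [360.92165224 302.10264409]
[0.32989335 0.0684385  3.00127384]
```

Request:
{"op": "play_rows", "data": {
  "increments": [
    {"dx":0,"dy":0,"dz":1.5,"rx":0,"ry":0,"rz":0},
    {"dx":0,"dy":0,"dz":2.8,"rx":0,"ry":0,"rz":0},
    {"dx":0,"dy":0,"dz":2.8,"rx":0,"ry":0,"rz":0},
    {"dx":0,"dy":0,"dz":2.8,"rx":0,"ry":0,"rz":0}
  ],
  "fingers": 0
}}

```text
t: 7.47
eef_pos: [630.9, 182.0, 197.9]
tcp_rot: [3.14, 0.001, 2.906]
ft_force: [-0.3, -0.4, -0.5]
opening: 0.542
```

Request:
{"op": "play_rows", "data": {
  "increments": [
    {"dx":0,"dy":0,"dz":0,"rx":0,"ry":0,"rz":0},
    {"dx":0,"dy":0,"dz":0,"rx":0,"ry":0,"rz":0},
    {"dx":0,"dy":0,"dz":0,"rx":0,"ry":0,"rz":0},
    {"dx":0,"dy":0,"dz":0,"rx":0,"ry":0,"rz":0},
    {"dx":0,"dy":0,"dz":0,"rx":0,"ry":0,"rz":0},
    {"dx":0,"dy":0,"dz":0,"rx":0,"ry":0,"rz":0}
  ],
  "fingers": 1
}}

```text
t: 7.97
eef_pos: [630.9, 182.0, 198.0]
tcp_rot: [3.14, 0.001, 2.906]
ft_force: [-0.3, -0.6, 0.5]
opening: 0.904
```

Request:
{"op": "play_rows", "data": {
  "increments": [
    {"dx":0,"dy":0,"dz":-20,"rx":0,"ry":0,"rz":0},
    {"dx":0,"dy":0,"dz":-50,"rx":0,"ry":0,"rz":0},
    {"dx":0,"dy":0,"dz":-90,"rx":0,"ry":0,"rz":0},
    {"dx":-30,"dy":0,"dz":-120,"rx":0,"ry":0,"rz":0},
    {"dx":-60,"dy":0,"dz":-150,"rx":0,"ry":0,"rz":0},
    {"dx":-60,"dy":0,"dz":-150,"rx":0,"ry":0,"rz":0}
  ],
  "fingers": 1
}}

```text
t: 8.47
eef_pos: [692.6, 166.6, 354.8]
tcp_rot: [3.137, 0.012, 2.905]
ft_force: [1.0, -0.1, 0.5]
opening: 0.999
```

Run:
```python
from h import *
s=env.state(); g=s["eef_pos"]+rot(s)@[0,0,171.];print(s["t"],g,s["tcp_rot"],s["ft_force"],s["opening"])
c=cam("wrist"); cv2.imwrite("pics/w8.png",c["image"][:,:,::-1])
survey(c)
```

```text
8.4667 [694.71213623 166.97959314 183.77916625] [3.13653006 0.01153335 2.90499619] [ 1.00507338 -0.07634609  0.52433795] 0.9992614004177592
blue [443.  32.] 787 [569.1 342.8] [np.float64(26.3), np.float64(116.2)] -0.29
blue [31. 98.] 506 [ 460.4 -202.3] [np.float64(37.8), np.float64(55.2)] 0.095
red [133.  23.] 982 [448.8   7.5] [np.float64(58.2), np.float64(66.7)] 1.092
pale [256.   6.] 600 [491.9 157.6] [np.float64(24.4), np.float64(60.3)] 1.257
pale [441.  59.] 4305 [575.7 341.3] [np.float64(59.9), np.float64(136.9)] -0.275
pale [34. 97.] 1420 [ 460.9 -201.5] [np.float64(90.3), np.float64(90.5)] -1.476
pale [316. 125.] 1036 [632.9 182.8] [np.float64(51.7), np.float64(52.1)] 0.166
pale [353. 150.] 160 [666.4 215.5] [np.float64(10.3), np.float64(25.3)] -1.433
pale [591. 182.] 1753 [787.9 580. ] [np.float64(101.9), np.float64(107.7)] -1.071
pale [612. 286.] 2508 [1038.7  722.9] [np.float64(165.8), np.float64(339.7)] 0.623
```

View pics/w8.png

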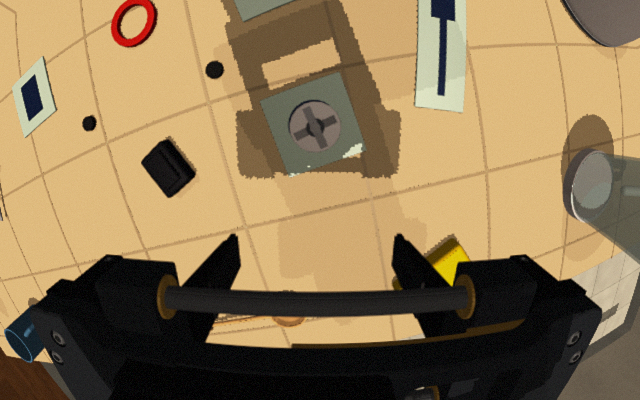

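The blade sits centred on its disc at (316,125). Next is the cap at (168,168). I'll turn the jaws to match and look from closer.

Request:
{"op": "play_rows", "data": {
  "increments": [
    {"dx":-4,"dy":-20,"dz":5,"rx":0,"ry":0,"rz":-1},
    {"dx":-8,"dy":-45,"dz":10,"rx":0,"ry":0,"rz":-2},
    {"dx":-12,"dy":-70,"dz":15,"rx":0,"ry":0,"rz":-3},
    {"dx":-16,"dy":-100,"dz":20,"rx":0,"ry":0,"rz":-4},
    {"dx":-16,"dy":-125,"dz":25,"rx":0,"ry":0,"rz":-5},
    {"dx":-16,"dy":-143,"dz":30,"rx":0,"ry":0,"rz":-6},
    {"dx":-16,"dy":-143,"dz":30,"rx":0,"ry":0,"rz":-6},
    {"dx":-16,"dy":-143,"dz":30,"rx":0,"ry":0,"rz":-6}
  ],
  "fingers": 1
}}

```text
t: 9.18
eef_pos: [672.6, 23.9, 320.0]
tcp_rot: [-3.141, 0.006, -2.753]
ft_force: [1.1, 0.2, 0.4]
opening: 0.997
```

Run:
```python
from h import *
c=cam("wrist"); cv2.imwrite("pics/w9.png",c["image"][:,:,::-1])
s=env.state(); g=s["eef_pos"]+rot(s)@[0,0,171.];print(s["t"],g,s["tcp_rot"],s["joints"],s["opening"])
V=c["image"].max(2); m=(V<70)&(np.arange(400)[:,None]<225)
for b,ce,st in blobs(m,300): print(ce,st,rect_on_plane(c,b,24),rect_on_plane(c,b,15))
```

```text
9.2333 [673.94512165  25.02472662 149.46488015] [-3.14112937  0.00678975 -2.75295425] [-0.06171261  0.64276248  1.51707994  0.00306582  0.97543797 -2.02285709] 0.99741874990413
[254.47540984  27.8295082 ] [245  19  20  19 305] (array([546.2, -86.7]), [np.float64(17.4), np.float64(18.0)], 0.4) (array([544.5, -89.3]), [np.float64(17.9), np.float64(18.6)], 0.4)
[518.38906414  62.1745531 ] [498  34  44  57 951] (array([457.9, 162.3]), [np.float64(59.0), np.float64(60.2)], 0.376) (array([453.4, 167.8]), [np.float64(60.9), np.float64(62.1)], 0.376)
[431.31974922 101.62695925] [422  92  20  21 319] (array([546.2,  87.5]), [np.float64(18.8), np.float64(19.2)], -1.154) (array([544.5,  90.5]), [np.float64(19.4), np.float64(19.8)], -1.154)
[318.65712133 152.03579503] [ 296  122   46   62 2654] (array([631.6,  10. ]), [np.float64(39.8), np.float64(56.0)], 0.422) (array([632.7,  10.5]), [np.float64(41.1), np.float64(57.8)], 0.422)
[593.91608392 175.44172494] [560 139  56  86 858] (array([522.4, 334.7]), [np.float64(26.0), np.float64(137.7)], -0.274) (array([519.9, 345.7]), [np.float64(26.9), np.float64(142.2)], -0.274)
[  6.75423729 180.74858757] [  0 154  17  53 708] (array([ 817.7, -389.3]), [np.float64(47.9), np.float64(85.6)], 0.014) (array([ 824.8, -401.8]), [np.float64(49.4), np.float64(88.4)], 0.014)
```

View pics/w9.png

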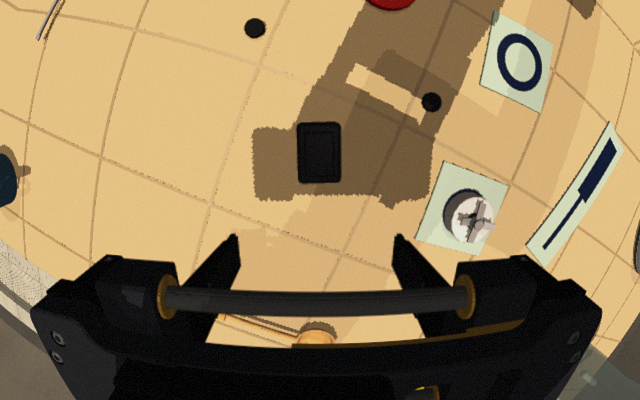

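The cap is at (319,152) with the right size (40×56 mm), the grip upward, and aligned with the jaws. I'll descend on it.

Run:
```python
from h import *
s=env.state();print(to_tool([631.6,10,22],s),s["tcp_rot"])
```

```text
[ 45.7449843    2.20042156 127.15621088] [-3.14112937  0.00678975 -2.75295425]
```

Request:
{"op": "play_rows", "data": {
  "increments": [
    {"dx":25,"dy":1,"dz":25,"rx":0,"ry":0.07,"rz":-0.3},
    {"dx":45.5,"dy":2,"dz":55,"rx":0,"ry":0.07,"rz":-0.3},
    {"dx":45.5,"dy":2,"dz":75,"rx":0,"ry":0.07,"rz":-0.3},
    {"dx":45.5,"dy":2,"dz":75,"rx":0,"ry":0.07,"rz":-0.3},
    {"dx":45.5,"dy":2,"dz":75,"rx":0,"ry":0.07,"rz":-0.3}
  ],
  "fingers": 1
}}

```text
t: 9.65
eef_pos: [630.8, 10.5, 245.0]
tcp_rot: [-3.142, -0.001, -2.722]
ft_force: [-0.1, -0.6, 1.2]
opening: 0.999
```

Run:
```python
from h import *
c=cam("wrist"); cv2.imwrite("pics/w10.png",c["image"][:,:,::-1])
s=env.state();print(to_tool([631.6,10,22],s),s["tcp_rot"])
V=c["image"].max(2); m=(V<70)&(np.arange(400)[:,None]<320); m[:,:245]=0; m[:,390:]=0
for b,ce,st in blobs(m,600): print(ce,st,rect_on_plane(c,b,24))
```

```text
[-0.09245686 -0.28034013 53.00339451] [-3.14054807e+00  4.68266588e-04 -2.72159590e+00]
[314.70359848 225.71283144] [ 287  188   57   78 4224] (array([629.4,   9.2]), [np.float64(39.2), np.float64(58.5)], 0.408)
[316.97341996 303.38127584] [ 245  291  145   25 3386] (array([688.2,  37.3]), [np.float64(23.3), np.float64(118.3)], -1.15)
```

View pics/w10.png

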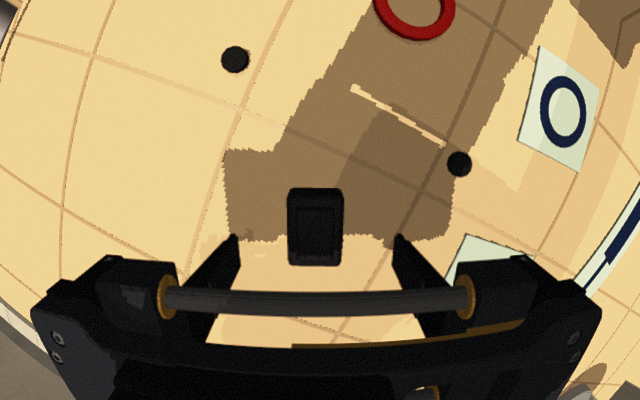

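Request:
{"op": "play_rows", "data": {
  "increments": [
    {"dx":0.5,"dy":0,"dz":20,"rx":0,"ry":0,"rz":0},
    {"dx":1,"dy":0,"dz":40,"rx":0,"ry":0,"rz":0},
    {"dx":1,"dy":0,"dz":50,"rx":0,"ry":0,"rz":0},
    {"dx":1,"dy":0,"dz":53,"rx":0,"ry":0,"rz":0},
    {"dx":1,"dy":0,"dz":53,"rx":0,"ry":0,"rz":0},
    {"dx":1,"dy":0,"dz":53,"rx":0,"ry":0,"rz":0}
  ],
  "fingers": 1
}}

```text
t: 10.2
eef_pos: [630.8, 10.1, 194.1]
tcp_rot: [-3.14, 0.002, -2.722]
ft_force: [0.3, -0.3, 0.5]
opening: 1.006
```

Request:
{"op": "play_rows", "data": {
  "increments": [
    {"dx":0,"dy":0,"dz":0,"rx":0,"ry":0,"rz":0},
    {"dx":0,"dy":0,"dz":0,"rx":0,"ry":0,"rz":0},
    {"dx":0,"dy":0,"dz":0,"rx":0,"ry":0,"rz":0},
    {"dx":0,"dy":0,"dz":0,"rx":0,"ry":0,"rz":0},
    {"dx":0,"dy":0,"dz":0,"rx":0,"ry":0,"rz":0},
    {"dx":0,"dy":0,"dz":0,"rx":0,"ry":0,"rz":0},
    {"dx":0,"dy":0,"dz":0,"rx":0,"ry":0,"rz":0},
    {"dx":0,"dy":0,"dz":0,"rx":0,"ry":0,"rz":0}
  ],
  "fingers": 0
}}

```text
t: 10.87
eef_pos: [630.8, 10.1, 194.0]
tcp_rot: [-3.14, 0.002, -2.722]
ft_force: [-0.2, -0.2, 0.2]
opening: 0.493
```

Request:
{"op": "play_rows", "data": {
  "increments": [
    {"dx":0,"dy":0,"dz":0,"rx":0,"ry":0,"rz":0},
    {"dx":0,"dy":0,"dz":0,"rx":0,"ry":0,"rz":0},
    {"dx":0,"dy":0,"dz":0,"rx":0,"ry":0,"rz":0},
    {"dx":0,"dy":0,"dz":0,"rx":0,"ry":0,"rz":0}
  ],
  "fingers": 0
}}

```text
t: 11.2
eef_pos: [630.8, 10.1, 194.0]
tcp_rot: [-3.14, 0.002, -2.722]
ft_force: [-0.5, 0.1, -0.3]
opening: 0.419
```

Run:
```python
from h import *
s=env.state(); g=s["eef_pos"]+rot(s)@[0,0,171.];print(s["t"],g,s["tcp_rot"],s["opening"])
print(to_tool([461,-202,140],s), to_tool([461,-202,100],s))
```

```text
11.2 [631.15179796   9.92046507  22.9793444 ] [-3.13992804e+00  1.54715856e-03 -2.72158133e+00] 0.4193809360790607
[ 241.59657668 -124.3135652  -117.18781228] [ 241.658463   -124.24698067  -77.18791557]
```

Gripped, with the opening at 39.8 mm. I'll lift and carry it toward the cap mat.

Request:
{"op": "play_rows", "data": {
  "increments": [
    {"dx":0,"dy":0,"dz":-30,"rx":0,"ry":0,"rz":0},
    {"dx":0,"dy":0,"dz":-65,"rx":0,"ry":0,"rz":0},
    {"dx":20,"dy":-10,"dz":-95,"rx":0,"ry":0,"rz":0.5},
    {"dx":52,"dy":-30,"dz":-117,"rx":0,"ry":0,"rz":1},
    {"dx":86,"dy":-52,"dz":-117,"rx":0,"ry":0,"rz":1.6},
    {"dx":120,"dy":-74,"dz":-117,"rx":0,"ry":0,"rz":2.2},
    {"dx":155,"dy":-96,"dz":-117,"rx":0,"ry":0,"rz":3},
    {"dx":178,"dy":-110,"dz":-117,"rx":0,"ry":0,"rz":3}
  ],
  "fingers": 0
}}

```text
t: 11.87
eef_pos: [510.9, -164.9, 311.2]
tcp_rot: [-3.14, 0.002, -3.042]
ft_force: [0.7, -0.0, -0.4]
opening: 0.42
```

Run:
```python
from h import *
c=cam("wrist"); cv2.imwrite("pics/w11.png",c["image"][:,:,::-1]); survey(c)
s=env.state();g=s["eef_pos"]+rot(s)@[0,0,171.];print(s["t"],g,s["tcp_rot"],s["opening"]);print(to_tool([461,-201.5,27],s))
```

```text
blue [284. 142.] 2290 [ 461.9 -200.2] [np.float64(40.3), np.float64(56.1)] 0.094
blue [583. 177.] 450 [448.6 174.1] [np.float64(58.5), np.float64(63.5)] 0.372
blue [633. 232.] 174 [515.3 361.3] [np.float64(23.7), np.float64(66.4)] -0.272
red [487. 154.] 1439 [446.4   6.2] [np.float64(62.5), np.float64(64.2)] -1.374
pale [112.  34.] 524 [ 346.8 -401.9] [np.float64(13.3), np.float64(73.7)] 0.142
pale [285. 141.] 6077 [ 461.1 -200.4] [np.float64(89.2), np.float64(90.2)] -1.474
pale [139. 162.] 1650 [ 526.9 -366.6] [np.float64(22.4), np.float64(191.7)] -0.266
pale [581. 176.] 1639 [448.4 173.6] [np.float64(89.7), np.float64(90.4)] -1.419
pale [584. 177.] 543 [449.2 175.1] [np.float64(43.7), np.float64(44.1)] -1.401
pale [616. 263.] 1121 [554.1 348.4] [np.float64(61.3), np.float64(183.1)] -0.274
pale [565. 275.] 152 [589.4 197.1] [np.float64(13.8), np.float64(52.0)] -1.55
11.9167 [ 509.77586245 -167.39069548  140.02306306] [-3.14010385e+00  9.07900758e-04 -3.03942720e+00] 0.4198213944614992
[ 52.10285357 -28.78867277 113.01879121]
```

View pics/w11.png

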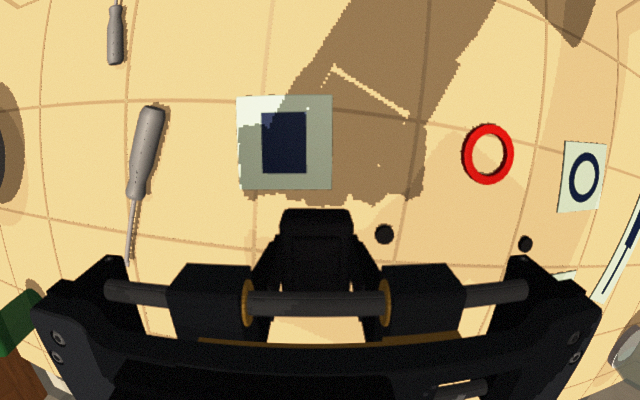

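Request:
{"op": "play_rows", "data": {
  "increments": [
    {"dx":30,"dy":-16,"dz":20,"rx":0,"ry":0,"rz":0},
    {"dx":51.5,"dy":-28,"dz":50,"rx":0,"ry":0,"rz":0},
    {"dx":51.5,"dy":-28,"dz":80,"rx":0,"ry":0,"rz":0},
    {"dx":51.5,"dy":-28,"dz":100,"rx":0,"ry":0,"rz":0},
    {"dx":51.5,"dy":-28,"dz":108,"rx":0,"ry":0,"rz":0},
    {"dx":51.5,"dy":-28,"dz":108,"rx":0,"ry":0,"rz":0},
    {"dx":51.5,"dy":-28,"dz":108,"rx":0,"ry":0,"rz":0}
  ],
  "fingers": 0
}}

```text
t: 12.5
eef_pos: [461.7, -200.3, 203.4]
tcp_rot: [-3.14, 0.001, -3.039]
ft_force: [-0.2, 0.1, -0.0]
opening: 0.417
```

Run:
```python
from h import *
c=cam("wrist"); cv2.imwrite("pics/w12.png",c["image"][:,:,::-1])
s=env.state();g=s["eef_pos"]+rot(s)@[0,0,171.];print(s["t"],g,s["tcp_rot"],s["ft_force"]);print(to_tool([461.5,-200.5,27],s))
```

```text
12.55 [ 462.11871779 -200.62947476   32.89576106] [-3.13948279e+00  1.76718249e-03 -3.03881560e+00] [-0.22290982  0.52638168  0.10235893]
[0.61258719 0.20470619 5.89426893]
```

View pics/w12.png

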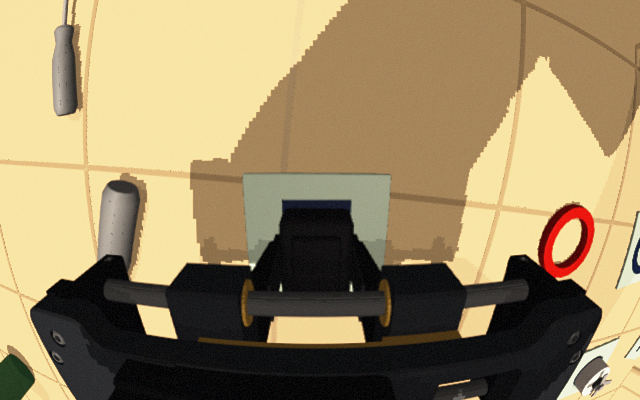

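The cap is over its rectangle, aligned with it at (316,205). I'll lower and release.

Request:
{"op": "play_rows", "data": {
  "increments": [
    {"dx":0.5,"dy":0,"dz":3,"rx":0,"ry":0,"rz":0},
    {"dx":0.5,"dy":0,"dz":5.5,"rx":0,"ry":0,"rz":0},
    {"dx":0.5,"dy":0,"dz":5.5,"rx":0,"ry":0,"rz":0},
    {"dx":0.5,"dy":0,"dz":5.5,"rx":0,"ry":0,"rz":0}
  ],
  "fingers": 0
}}

```text
t: 12.88
eef_pos: [461.4, -200.3, 198.7]
tcp_rot: [-3.139, 0.002, -3.039]
ft_force: [-0.3, -0.6, 0.0]
opening: 0.418
```

Request:
{"op": "play_rows", "data": {
  "increments": [
    {"dx":0,"dy":0,"dz":0,"rx":0,"ry":0,"rz":0},
    {"dx":0,"dy":0,"dz":0,"rx":0,"ry":0,"rz":0},
    {"dx":0,"dy":0,"dz":0,"rx":0,"ry":0,"rz":0},
    {"dx":0,"dy":0,"dz":0,"rx":0,"ry":0,"rz":0},
    {"dx":0,"dy":0,"dz":0,"rx":0,"ry":0,"rz":0},
    {"dx":0,"dy":0,"dz":0,"rx":0,"ry":0,"rz":0}
  ],
  "fingers": 1
}}

```text
t: 13.38
eef_pos: [461.4, -200.3, 198.7]
tcp_rot: [-3.139, 0.002, -3.039]
ft_force: [0.6, -0.4, -0.4]
opening: 0.78
```

Request:
{"op": "play_rows", "data": {
  "increments": [
    {"dx":0,"dy":0,"dz":-20,"rx":0,"ry":0,"rz":0},
    {"dx":0,"dy":0,"dz":-50,"rx":0,"ry":0,"rz":0},
    {"dx":0,"dy":0,"dz":-90,"rx":0,"ry":0,"rz":0},
    {"dx":-30,"dy":25,"dz":-110,"rx":0,"ry":0,"rz":0},
    {"dx":-60,"dy":50,"dz":-120,"rx":0,"ry":0,"rz":0},
    {"dx":-60,"dy":80,"dz":-120,"rx":0,"ry":0,"rz":0},
    {"dx":-60,"dy":80,"dz":-120,"rx":0,"ry":0,"rz":0}
  ],
  "fingers": 1
}}

```text
t: 13.97
eef_pos: [512.6, -110.6, 319.4]
tcp_rot: [-3.139, 0.003, -3.036]
ft_force: [-0.9, -0.1, -0.3]
opening: 1.003
```

Run:
```python
from h import *
c=cam("wrist"); cv2.imwrite("pics/w13.png",c["image"][:,:,::-1]); survey(c)
s=env.state();g=s["eef_pos"]+rot(s)@[0,0,171.];print(s["t"],g,s["tcp_rot"],s["ft_force"]);print(to_tool([446,6.5,100],s))
V=c["image"].max(2); m=(V<70)&(np.arange(400)[:,None]<235)
for b,ce,st in blobs(m,600): print(ce,st,rect_on_plane(c,b,28))
```

```text
blue [553. 169.] 594 [448.5 174.2] [np.float64(62.4), np.float64(62.7)] 0.12
blue [618. 223.] 472 [532.5 355.7] [np.float64(24.5), np.float64(177.3)] -0.273
red [440. 144.] 1578 [446.8   6.4] [np.float64(62.4), np.float64(63.0)] -1.39
pale [82. 37.] 340 [ 342.1 -405.3] [np.float64(11.6), np.float64(82.4)] 0.135
pale [235. 132.] 4793 [ 461.7 -200.5] [np.float64(89.7), np.float64(90.5)] 0.096
pale [102. 157.] 1079 [ 526.2 -371.4] [np.float64(19.9), np.float64(190.4)] -0.27
pale [550. 168.] 2044 [448.7 173.5] [np.float64(89.9), np.float64(90.1)] -1.417
pale [554. 169.] 672 [448.6 174.6] [np.float64(42.2), np.float64(44.0)] 0.321
pale [608. 239.] 1477 [528.8 355.4] [np.float64(60.4), np.float64(204.3)] -0.274
14.0167 [ 512.96158943 -112.5361153   147.97817155] [-3.13914338e+00  2.39602241e-03 -3.03540709e+00] [-0.07612834 -0.33207918 -0.71664546]
[ 54.08306056 125.57947509  47.54128888]
[227.70260621 136.59550161] [ 204  105   48   63 2801] (array([ 461.1, -196.6]), [np.float64(44.5), np.float64(56.1)], 0.093)
[553.1130186  168.65522175] [537 143  35  53 699] (array([447.4, 150.8]), [np.float64(57.2), np.float64(58.9)], 0.324)
```

View pics/w13.png

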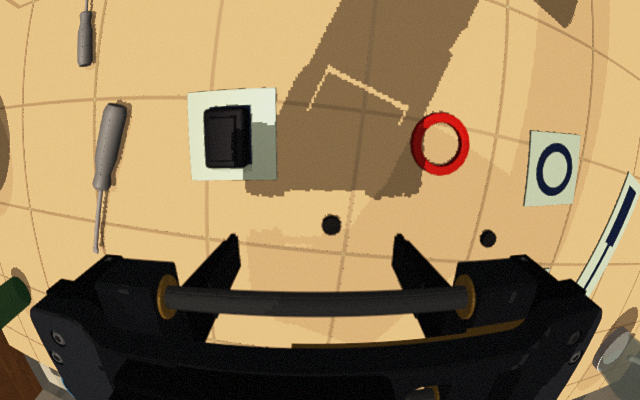

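The cap rests on its outline, aligned. The gasket is at (440,144), so I'll move above it.

Request:
{"op": "play_rows", "data": {
  "increments": [
    {"dx":10,"dy":35,"dz":10,"rx":0,"ry":0,"rz":0},
    {"dx":25,"dy":70,"dz":25,"rx":0,"ry":0,"rz":0},
    {"dx":40,"dy":105,"dz":45,"rx":0,"ry":0,"rz":0},
    {"dx":54,"dy":125.5,"dz":70,"rx":0,"ry":0,"rz":0},
    {"dx":54,"dy":125.5,"dz":80,"rx":0,"ry":0,"rz":0},
    {"dx":54,"dy":125.5,"dz":80,"rx":0,"ry":0,"rz":0},
    {"dx":54,"dy":125.5,"dz":80,"rx":0,"ry":0,"rz":0}
  ],
  "fingers": 1
}}

```text
t: 14.6
eef_pos: [446.1, 6.2, 238.4]
tcp_rot: [-3.139, 0.002, -3.036]
ft_force: [1.0, 1.0, 0.0]
opening: 0.999
```

Run:
```python
from h import *
c=cam("wrist"); cv2.imwrite("pics/w14.png",c["image"][:,:,::-1]); survey(c)
s=env.state();g=s["eef_pos"]+rot(s)@[0,0,171.];print(s["t"],g,s["tcp_rot"],s["ft_force"]);print(to_tool([446.5,6.4,21],s))
```

```text
blue [504. 230.] 978 [440.5 172.8] [np.float64(46.8), np.float64(63.9)] -1.406
blue [608. 275.] 525 [484.5 369.9] [np.float64(25.5), np.float64(77.1)] -0.272
red [317. 223.] 3074 [445.7   7.2] [np.float64(62.9), np.float64(63.2)] -0.679
pale [100. 203.] 3174 [ 462.  -201.3] [np.float64(90.7), np.float64(90.8)] -1.473
pale [  4. 251.] 226 [ 533.6 -384. ] [np.float64(16.1), np.float64(188.8)] -0.255
pale [503. 217.] 2823 [438.8 172. ] [np.float64(70.5), np.float64(90.6)] -1.422
pale [505. 240.] 1253 [445.6 174.1] [np.float64(37.2), np.float64(44.5)] -1.419
pale [612. 263.] 934 [476.6 370.7] [np.float64(60.5), np.float64(95.7)] -0.279
14.65 [446.88680456   5.58072275  67.84535394] [-3.13901649e+00  2.82868037e-03 -3.03614561e+00] [-0.53894716  0.39187913  0.21702453]
[ 0.4309349   0.9761142  46.84196318]
```

View pics/w14.png

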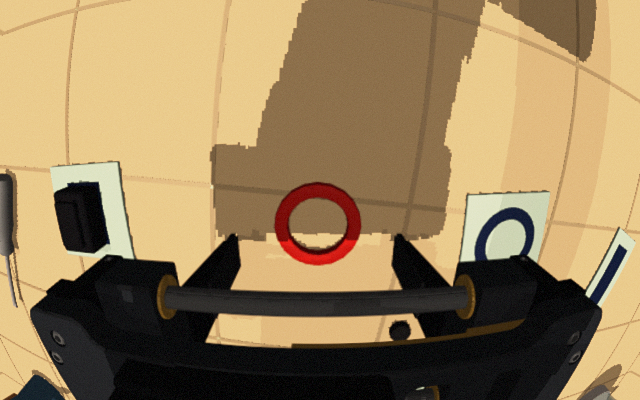

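The gasket is centred between the fingers at (317,223). Descending.

Request:
{"op": "play_rows", "data": {
  "increments": [
    {"dx":0.5,"dy":1,"dz":20,"rx":0,"ry":0,"rz":0},
    {"dx":0.5,"dy":1,"dz":38,"rx":0,"ry":0,"rz":0},
    {"dx":0.5,"dy":1,"dz":45,"rx":0,"ry":0,"rz":0},
    {"dx":0.5,"dy":1,"dz":47,"rx":0,"ry":0,"rz":0},
    {"dx":0.5,"dy":1,"dz":47,"rx":0,"ry":0,"rz":0},
    {"dx":0.5,"dy":1,"dz":47,"rx":0,"ry":0,"rz":0}
  ],
  "fingers": 1
}}

```text
t: 15.15
eef_pos: [446.2, 6.5, 192.6]
tcp_rot: [-3.139, 0.004, -3.037]
ft_force: [-0.8, -1.0, -0.4]
opening: 1.0
```

Request:
{"op": "play_rows", "data": {
  "increments": [
    {"dx":0,"dy":0,"dz":0.7,"rx":0,"ry":0,"rz":0},
    {"dx":0,"dy":0,"dz":0.7,"rx":0,"ry":0,"rz":0},
    {"dx":0,"dy":0,"dz":0.7,"rx":0,"ry":0,"rz":0},
    {"dx":0,"dy":0,"dz":0.7,"rx":0,"ry":0,"rz":0},
    {"dx":0,"dy":0,"dz":0.7,"rx":0,"ry":0,"rz":0},
    {"dx":0,"dy":0,"dz":0.7,"rx":0,"ry":0,"rz":0},
    {"dx":0,"dy":0,"dz":0.7,"rx":0,"ry":0,"rz":0},
    {"dx":0,"dy":0,"dz":0.7,"rx":0,"ry":0,"rz":0}
  ],
  "fingers": 0
}}

```text
t: 15.82
eef_pos: [446.2, 6.5, 192.0]
tcp_rot: [-3.139, 0.004, -3.037]
ft_force: [-1.3, 0.2, 3.9]
opening: 0.669
```

Run:
```python
from h import *
s=env.state();g=s["eef_pos"]+rot(s)@[0,0,171.];print(s["t"],g,s["tcp_rot"],s["ft_force"],s["opening"]);print(to_tool([448.6,174,100],s))
```

```text
15.8167 [446.9737978    6.12157581  21.0073764 ] [-3.13874223  0.00400838 -3.03660135] [-1.31823645  0.21515444  3.86154658] 0.6688402486490056
[-19.52713498 166.55795568 -79.39006753]
```

Request:
{"op": "play_rows", "data": {
  "increments": [
    {"dx":0,"dy":0,"dz":-20,"rx":0,"ry":0.04,"rz":0},
    {"dx":0,"dy":0,"dz":-50,"rx":0,"ry":0.04,"rz":0},
    {"dx":-10,"dy":30,"dz":-75,"rx":0,"ry":0.04,"rz":0},
    {"dx":-30,"dy":65,"dz":-90,"rx":0,"ry":0.04,"rz":0},
    {"dx":-50,"dy":100,"dz":-100,"rx":0,"ry":0.04,"rz":0},
    {"dx":-70,"dy":135,"dz":-100,"rx":0,"ry":0.04,"rz":0},
    {"dx":-80,"dy":160,"dz":-100,"rx":0,"ry":0.04,"rz":0},
    {"dx":-80,"dy":160,"dz":-100,"rx":0,"ry":0.04,"rz":0}
  ],
  "fingers": 0
}}

```text
t: 16.48
eef_pos: [509.5, 178.1, 292.0]
tcp_rot: [-3.139, 0.002, -3.033]
ft_force: [-0.9, -0.3, -1.1]
opening: 0.672
```

Run:
```python
from h import *
c=cam("wrist"); cv2.imwrite("pics/w15.png",c["image"][:,:,::-1]); survey(c)
s=env.state();g=s["eef_pos"]+rot(s)@[0,0,171.];print(s["t"],g,s["tcp_rot"],s["ft_force"],s["opening"]);print(to_tool([448.6,174,25.5],s))
```

```text
blue [317. 133.] 1764 [448.3 172.8] [np.float64(63.3), np.float64(63.6)] -1.462
blue [497. 207.] 1926 [502.  363.3] [np.float64(28.0), np.float64(115.6)] -0.275
red [316. 247.] 4503 [553.3 182.4] [np.float64(97.6), np.float64(104.2)] -1.461
pale [318. 132.] 5587 [448.4 172.7] [np.float64(89.6), np.float64(90.1)] -1.42
pale [ 27. 133.] 1417 [ 461.5 -202. ] [np.float64(90.5), np.float64(91.0)] -1.475
pale [318. 134.] 1925 [448.6 172.8] [np.float64(42.5), np.float64(43.0)] 0.11
pale [494. 205.] 3526 [498.8 363.5] [np.float64(60.6), np.float64(142.8)] -0.277
pale [624. 240.] 2760 [542.3 662.2] [np.float64(105.0), np.float64(252.9)] 0.683
pale [270. 284.] 232 [599.9 143.9] [np.float64(19.4), np.float64(23.0)] -1.433
pale [307. 322.] 969 [647.8 183.4] [np.float64(19.7), np.float64(90.0)] -1.451
16.5333 [508.69638186 175.79310318 120.52658355] [-3.13877875e+00 -1.15450852e-04 -3.03326253e+00] [-1.3597065   0.13519782 -0.1273487 ] 0.6685971691042212
[59.92699464  4.9823268  95.01985921]
```

View pics/w15.png

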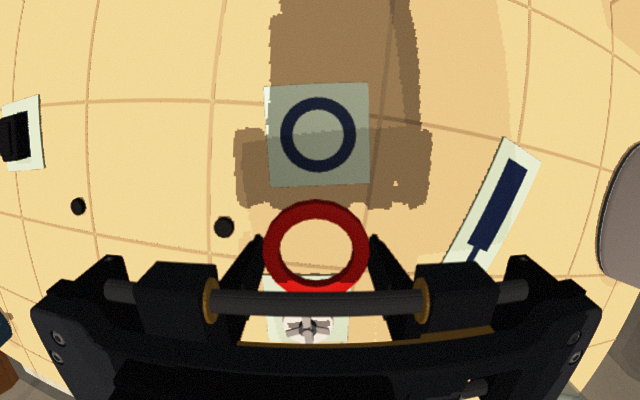

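The gasket is held level and the mat ring is at (317,133). I'll place it at (448.4, 173).

Request:
{"op": "play_rows", "data": {
  "increments": [
    {"dx":30,"dy":3,"dz":15,"rx":0,"ry":0,"rz":0},
    {"dx":60,"dy":4,"dz":40,"rx":0,"ry":0,"rz":0},
    {"dx":60,"dy":4,"dz":65,"rx":0,"ry":0,"rz":0},
    {"dx":60,"dy":4,"dz":83,"rx":0,"ry":0,"rz":0},
    {"dx":60,"dy":4,"dz":90,"rx":0,"ry":0,"rz":0},
    {"dx":60,"dy":4,"dz":90,"rx":0,"ry":0,"rz":0},
    {"dx":60,"dy":4,"dz":90,"rx":0,"ry":0,"rz":0}
  ],
  "fingers": 0
}}

```text
t: 17.12
eef_pos: [448.8, 173.0, 201.8]
tcp_rot: [-3.139, -0.001, -3.034]
ft_force: [-0.2, -0.1, -0.1]
opening: 0.67
```

Run:
```python
from h import *
c=cam("wrist"); cv2.imwrite("pics/w16.png",c["image"][:,:,::-1])
s=env.state();g=s["eef_pos"]+rot(s)@[0,0,171.];print(s["t"],g,s["tcp_rot"],s["ft_force"],s["opening"]);print(to_tool([448.5,173.2,25.5],s))
```

```text
17.1667 [449.02420889 172.66813861  31.17977309] [-3.13879062e+00  4.27502976e-04 -3.03379282e+00] [ 0.93476191  0.67469942 -0.65301455] 0.6703149645606653
[0.46637046 0.60108633 5.67791226]
```

View pics/w16.png

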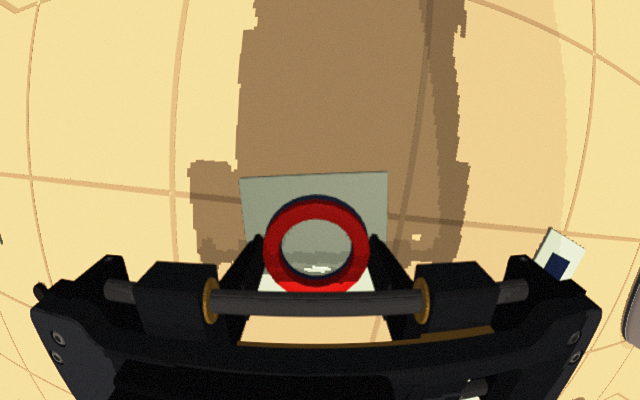

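Request:
{"op": "play_rows", "data": {
  "increments": [
    {"dx":0.5,"dy":0.5,"dz":3,"rx":0,"ry":0,"rz":0},
    {"dx":0.5,"dy":0.5,"dz":5.7,"rx":0,"ry":0,"rz":0},
    {"dx":0.5,"dy":0.5,"dz":5.7,"rx":0,"ry":0,"rz":0},
    {"dx":0.5,"dy":0.5,"dz":5.7,"rx":0,"ry":0,"rz":0}
  ],
  "fingers": 0
}}

```text
t: 17.5
eef_pos: [448.4, 173.6, 196.7]
tcp_rot: [-3.139, 0.001, -3.034]
ft_force: [1.4, -0.4, -1.5]
opening: 0.669
```

Request:
{"op": "play_rows", "data": {
  "increments": [
    {"dx":0,"dy":0,"dz":0,"rx":0,"ry":0,"rz":0},
    {"dx":0,"dy":0,"dz":0,"rx":0,"ry":0,"rz":0},
    {"dx":0,"dy":0,"dz":0,"rx":0,"ry":0,"rz":0},
    {"dx":0,"dy":0,"dz":0,"rx":0,"ry":0,"rz":0},
    {"dx":0,"dy":0,"dz":0,"rx":0,"ry":0,"rz":0}
  ],
  "fingers": 1
}}

```text
t: 17.92
eef_pos: [448.4, 173.6, 196.7]
tcp_rot: [-3.139, 0.001, -3.034]
ft_force: [0.2, 0.2, -0.1]
opening: 0.962
```

Request:
{"op": "play_rows", "data": {
  "increments": [
    {"dx":0,"dy":0,"dz":-20,"rx":0,"ry":0,"rz":0},
    {"dx":0,"dy":0,"dz":-50,"rx":0,"ry":0,"rz":0},
    {"dx":0,"dy":0,"dz":-90,"rx":0,"ry":0,"rz":0},
    {"dx":-30,"dy":-20,"dz":-120,"rx":0,"ry":0,"rz":0},
    {"dx":-70,"dy":-40,"dz":-150,"rx":0,"ry":0,"rz":0},
    {"dx":-70,"dy":-40,"dz":-150,"rx":0,"ry":0,"rz":0},
    {"dx":-70,"dy":-40,"dz":-150,"rx":0,"ry":0,"rz":0}
  ],
  "fingers": 1
}}

```text
t: 18.5
eef_pos: [524.4, 140.7, 349.4]
tcp_rot: [-3.139, 0.007, -3.035]
ft_force: [0.0, -0.1, -0.8]
opening: 0.999
```

Run:
```python
from h import *
c=cam("wrist"); cv2.imwrite("pics/w17.png",c["image"][:,:,::-1]); survey(c)
s=env.state();g=s["eef_pos"]+rot(s)@[0,0,171.];print(s["t"],g,s["tcp_rot"],s["ft_force"],s["opening"])
```

```text
blue [497. 189.] 1488 [525.4 356.6] [np.float64(27.7), np.float64(164.0)] -0.276
red [356. 119.] 1563 [448.3 173.5] [np.float64(62.7), np.float64(63.5)] -1.437
pale [353.  83.] 1094 [411.4 167.1] [np.float64(15.1), np.float64(89.7)] -1.43
pale [ 74. 116.] 1530 [ 461.5 -201.5] [np.float64(89.6), np.float64(90.6)] -1.47
pale [  3. 130.] 269 [ 482.  -375.9] [np.float64(21.0), np.float64(98.2)] -0.309
pale [485. 206.] 3843 [533.3 353.6] [np.float64(60.2), np.float64(214.7)] -0.277
pale [340. 264.] 3079 [620.6 180.5] [np.float64(70.1), np.float64(90.0)] -1.462
18.55 [523.12129835 140.80785499 176.51439355] [-3.13895158e+00  2.79432424e-03 -3.03512862e+00] [-0.55699283  0.86913612 -0.60012866] 0.9989894175020657
```

View pics/w17.png

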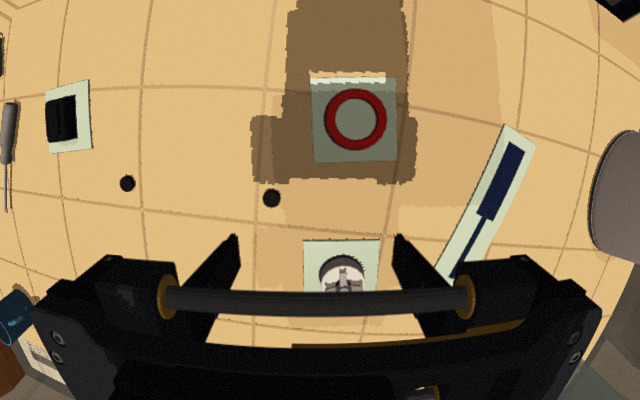

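The gasket is on its ring at (356,119), and the blade and cap are still in place. Only the screwdriver is left. I'll fly to the larger one.

Request:
{"op": "play_rows", "data": {
  "increments": [
    {"dx":3,"dy":-40,"dz":0,"rx":0,"ry":0,"rz":0},
    {"dx":6,"dy":-80,"dz":0,"rx":0,"ry":0,"rz":0},
    {"dx":9,"dy":-120,"dz":0,"rx":0,"ry":0,"rz":0},
    {"dx":12,"dy":-160,"dz":0,"rx":0,"ry":0,"rz":0},
    {"dx":15,"dy":-200,"dz":0,"rx":0,"ry":0,"rz":0},
    {"dx":18,"dy":-240,"dz":0,"rx":0,"ry":0,"rz":0},
    {"dx":22,"dy":-280,"dz":0,"rx":0,"ry":0,"rz":0},
    {"dx":26,"dy":-320,"dz":0,"rx":0,"ry":0,"rz":0}
  ],
  "fingers": 1
}}

```text
t: 19.22
eef_pos: [529.7, -180.6, 346.9]
tcp_rot: [-3.141, 0.0, -3.035]
ft_force: [1.3, -0.1, -0.0]
opening: 1.0
```

Request:
{"op": "play_rows", "data": {
  "increments": [
    {"dx":4,"dy":-40,"dz":0,"rx":0,"ry":0,"rz":0.7},
    {"dx":8,"dy":-80,"dz":0,"rx":0,"ry":0,"rz":1.4},
    {"dx":12,"dy":-120,"dz":0,"rx":0,"ry":0,"rz":2.2},
    {"dx":14,"dy":-155,"dz":0,"rx":0,"ry":0,"rz":2.9},
    {"dx":14,"dy":-170,"dz":0,"rx":0,"ry":0,"rz":3.65},
    {"dx":14,"dy":-170,"dz":0,"rx":0,"ry":0,"rz":3.65},
    {"dx":14,"dy":-170,"dz":0,"rx":0,"ry":0,"rz":3.65}
  ],
  "fingers": 1
}}

```text
t: 19.8
eef_pos: [533.4, -350.5, 345.4]
tcp_rot: [3.141, -0.002, 2.867]
ft_force: [0.3, 1.0, 0.4]
opening: 1.001
```

Run:
```python
from h import *
c=cam("wrist"); cv2.imwrite("pics/w18.png",c["image"][:,:,::-1])
s=env.state();g=s["eef_pos"]+rot(s)@[0,0,171.];print(s["t"],g,s["tcp_rot"],s["ft_force"],s["opening"])
hsv=cv2.cvtColor(c["image"],cv2.COLOR_RGB2HSV); H,S,V=cv2.split(hsv)
for b,ce,st in blobs((S<75)&(V>50)&(np.arange(400)[:,None]<235),300):
    print(ce.round(0),st,rect_on_plane(c,b,13))
    if abs(ce[0]-320)<60:
        bo=cv2.morphologyEx(b.astype(np.uint8),cv2.MORPH_OPEN,np.ones((13,13))); print("handle",bo.sum(),rect_on_plane(c,bo,13))
```

```text
19.85 [ 533.34236887 -349.6123348   174.81298438] [ 3.14105041e+00 -1.74344673e-03  2.86881700e+00] [ 1.47777403  0.23839747 -0.77641887] 1.0008218891755785
[229.  39.] [209   0  40  69 973] (array([ 343.9, -392.8]), [np.float64(17.9), np.float64(87.5)], 0.17)
[622.  51.] [603  19  37  71 978] (array([443.9, 183.1]), [np.float64(90.6), np.float64(142.9)], -1.371)
[426.  91.] [ 380   43   98  100 4060] (array([ 461.5, -203.5]), [np.float64(88.1), np.float64(88.1)], -1.476)
[308. 144.] [ 294   93   28  142 2424] (array([ 505.7, -350.2]), [np.float64(27.0), np.float64(150.0)], -0.273)
handle 2023 (array([ 480.5, -342.4]), [np.float64(23.1), np.float64(97.0)], -0.282)
[631. 167.] [621 137  19  62 900] (array([627.2, 154.2]), [np.float64(64.2), np.float64(88.5)], 0.107)
[ 49. 204.] [   0  161  107   74 5637] (array([ 427.7, -751.3]), [np.float64(110.8), np.float64(275.6)], 1.348)
```

View pics/w18.png

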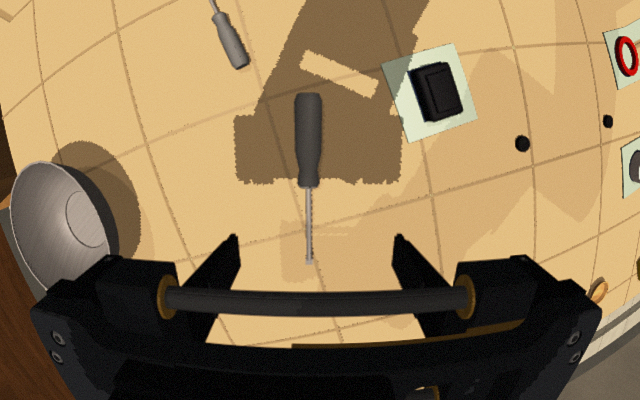

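The larger screwdriver has its handle mid at about (308,140), the measured handle is 97 mm long, and the tip at (309,262) points away from the base. I'll move down on it.

Run:
```python
from h import *
s=env.state();print(to_tool([480.5,-342.4,22],s),s["tcp_rot"],s["eef_pos"])
```

```text
[ 52.56516026  -7.37326389 152.90088562] [ 3.14105041e+00 -1.74344673e-03  2.86881700e+00] [ 533.60449483 -349.78194853  345.81269936]
```

Request:
{"op": "play_rows", "data": {
  "increments": [
    {"dx":25,"dy":-4,"dz":20,"rx":0,"ry":0,"rz":0},
    {"dx":52.5,"dy":-7.3,"dz":50,"rx":0,"ry":0,"rz":0},
    {"dx":52.5,"dy":-7.3,"dz":85,"rx":0,"ry":0,"rz":0},
    {"dx":52.5,"dy":-7.3,"dz":105,"rx":0,"ry":0,"rz":0},
    {"dx":52.5,"dy":-7.3,"dz":105,"rx":0,"ry":0,"rz":0},
    {"dx":52.5,"dy":-7.3,"dz":105,"rx":0,"ry":0,"rz":0}
  ],
  "fingers": 1
}}

```text
t: 20.35
eef_pos: [481.2, -341.2, 240.7]
tcp_rot: [3.14, -0.004, 2.871]
ft_force: [0.9, 0.0, 0.9]
opening: 1.002
```

Run:
```python
from h import *
c=cam("wrist"); cv2.imwrite("pics/w19.png",c["image"][:,:,::-1])
s=env.state();print(to_tool([480.5,-342.4,22],s),s["tcp_rot"],s["eef_pos"])
```

```text
[ 0.37175985 -1.09161231 48.75660593] [ 3.14113759e+00 -1.52675401e-03  2.87111814e+00] [ 481.4465074  -341.63341789  241.75625622]
```

View pics/w19.png

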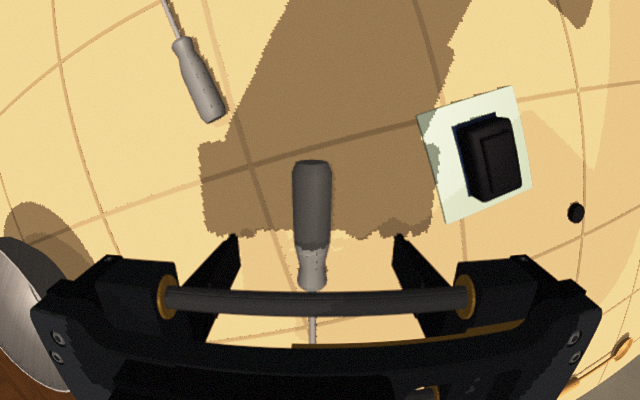

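Request:
{"op": "play_rows", "data": {
  "increments": [
    {"dx":0.4,"dy":-1,"dz":20,"rx":0,"ry":0,"rz":0},
    {"dx":0.4,"dy":-1,"dz":38,"rx":0,"ry":0,"rz":0},
    {"dx":0.4,"dy":-1,"dz":46,"rx":0,"ry":0,"rz":0},
    {"dx":0.4,"dy":-1,"dz":49,"rx":0,"ry":0,"rz":0},
    {"dx":0.4,"dy":-1,"dz":49,"rx":0,"ry":0,"rz":0},
    {"dx":0.4,"dy":-1,"dz":49,"rx":0,"ry":0,"rz":0}
  ],
  "fingers": 1
}}

```text
t: 20.9
eef_pos: [481.0, -342.5, 193.8]
tcp_rot: [-3.141, -0.0, 2.871]
ft_force: [0.6, 0.2, 0.5]
opening: 1.004
```

Request:
{"op": "play_rows", "data": {
  "increments": [
    {"dx":0,"dy":0,"dz":0,"rx":0,"ry":0,"rz":0},
    {"dx":0,"dy":0,"dz":0,"rx":0,"ry":0,"rz":0},
    {"dx":0,"dy":0,"dz":0,"rx":0,"ry":0,"rz":0},
    {"dx":0,"dy":0,"dz":0,"rx":0,"ry":0,"rz":0},
    {"dx":0,"dy":0,"dz":0,"rx":0,"ry":0,"rz":0},
    {"dx":0,"dy":0,"dz":0,"rx":0,"ry":0,"rz":0},
    {"dx":0,"dy":0,"dz":0,"rx":0,"ry":0,"rz":0},
    {"dx":0,"dy":0,"dz":0,"rx":0,"ry":0,"rz":0}
  ],
  "fingers": 0
}}

```text
t: 21.57
eef_pos: [481.0, -342.5, 193.8]
tcp_rot: [-3.142, -0.0, 2.871]
ft_force: [-0.1, -0.4, -0.5]
opening: 0.492
```

Request:
{"op": "play_rows", "data": {
  "increments": [
    {"dx":0,"dy":0,"dz":0,"rx":0,"ry":0,"rz":0},
    {"dx":0,"dy":0,"dz":0,"rx":0,"ry":0,"rz":0},
    {"dx":0,"dy":0,"dz":0,"rx":0,"ry":0,"rz":0},
    {"dx":0,"dy":0,"dz":0,"rx":0,"ry":0,"rz":0},
    {"dx":0,"dy":0,"dz":0,"rx":0,"ry":0,"rz":0},
    {"dx":0,"dy":0,"dz":0,"rx":0,"ry":0,"rz":0}
  ],
  "fingers": 0
}}

```text
t: 22.07
eef_pos: [481.0, -342.5, 193.8]
tcp_rot: [-3.142, -0.0, 2.871]
ft_force: [0.9, 0.4, -1.4]
opening: 0.267
```

Run:
```python
from h import *
s=env.state();g=s["eef_pos"]+rot(s)@[0,0,171.];print(s["t"],g,s["tcp_rot"],s["ft_force"],s["opening"]);print(to_tool([491,366,150],s))
```

```text
22.0667 [ 480.94993424 -342.49245829   22.7842536 ] [-3.14151482e+00 -4.37908643e-04  2.87144190e+00] [ 0.86900823  0.38378643 -1.35173738] 0.26741026647219795
[ 179.45028473  685.46814561 -127.19052668]
```

Gripped at 25.4 mm. I'll lift and carry it straight across in +y, with no rotation needed.

Request:
{"op": "play_rows", "data": {
  "increments": [
    {"dx":0,"dy":0,"dz":-25,"rx":0,"ry":0,"rz":0},
    {"dx":0,"dy":0,"dz":-60,"rx":0,"ry":0,"rz":0},
    {"dx":0,"dy":0,"dz":-95,"rx":0,"ry":0,"rz":0},
    {"dx":5,"dy":20,"dz":-120,"rx":0,"ry":0,"rz":0},
    {"dx":13,"dy":50,"dz":-125,"rx":0,"ry":0,"rz":0},
    {"dx":22,"dy":85,"dz":-125,"rx":0,"ry":0,"rz":0},
    {"dx":32,"dy":122,"dz":-125,"rx":0,"ry":0,"rz":0},
    {"dx":42,"dy":160,"dz":-125,"rx":0,"ry":0,"rz":0}
  ],
  "fingers": 0
}}

```text
t: 22.73
eef_pos: [482.8, -175.7, 319.0]
tcp_rot: [-3.141, -0.0, 2.871]
ft_force: [1.0, 0.7, -0.4]
opening: 0.272
```

Run:
```python
from h import *
c=cam("wrist"); cv2.imwrite("pics/w20.png",c["image"][:,:,::-1])
s=env.state();g=s["eef_pos"]+rot(s)@[0,0,171.];print(s["t"],g,s["tcp_rot"],s["ft_force"],s["opening"]);print(to_tool([491,366,150],s))
```

```text
22.7833 [ 481.77575382 -169.85925278  147.82172642] [ 3.14002935e+00 -2.84842615e-03  2.87280251e+00] [-0.10477611  5.21766288 -0.88465549] 0.273844634000138
[133.41821155 519.06991577  -0.98678896]
```

View pics/w20.png

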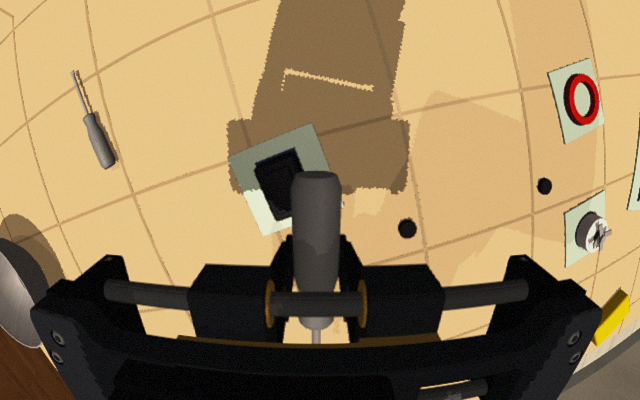

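Request:
{"op": "play_rows", "data": {
  "increments": [
    {"dx":8,"dy":40,"dz":0,"rx":0,"ry":0,"rz":0},
    {"dx":16,"dy":80,"dz":0,"rx":0,"ry":0,"rz":0},
    {"dx":24,"dy":120,"dz":0,"rx":0,"ry":0,"rz":0},
    {"dx":32,"dy":160,"dz":0,"rx":0,"ry":0,"rz":0},
    {"dx":40,"dy":200,"dz":0,"rx":0,"ry":0,"rz":0},
    {"dx":48,"dy":240,"dz":0,"rx":0,"ry":0,"rz":0},
    {"dx":54,"dy":280,"dz":0,"rx":0,"ry":0,"rz":0},
    {"dx":58,"dy":315,"dz":0,"rx":0,"ry":0,"rz":0}
  ],
  "fingers": 0
}}

```text
t: 23.45
eef_pos: [509.5, 151.4, 319.6]
tcp_rot: [3.14, -0.003, 2.873]
ft_force: [0.4, -0.6, -1.3]
opening: 0.272
```

Run:
```python
from h import *
c=cam("wrist"); cv2.imwrite("pics/w21.png",c["image"][:,:,::-1]); survey(c)
s=env.state();g=s["eef_pos"]+rot(s)@[0,0,171.];print(s["t"],g,s["tcp_rot"],s["ft_force"],s["opening"]);print(to_tool([491,366,150],s))
```

```text
blue [499. 144.] 2057 [536.4 353.4] [np.float64(27.8), np.float64(186.7)] -0.277
red [319. 131.] 1891 [448.2 173.3] [np.float64(63.0), np.float64(63.5)] -0.267
pale [493. 174.] 5773 [536.1 352.8] [np.float64(60.4), np.float64(220.6)] -0.278
pale [321. 108.] 2686 [448.7 173. ] [np.float64(89.8), np.float64(90.2)] 0.152
pale [324. 126.] 739 [447.  177.8] [np.float64(32.0), np.float64(41.6)] 0.264
pale [ 64. 227.] 1308 [ 461.5 -201.8] [np.float64(90.4), np.float64(90.8)] -1.474
pale [382. 256.] 677 [598.  201.6] [np.float64(29.6), np.float64(43.0)] -1.457
pale [605. 284.] 950 [790.  598.5] [np.float64(81.0), np.float64(107.6)] 0.801
pale [316. 323.] 205 [663.2 110.1] [np.float64(17.5), np.float64(23.0)] 1.302
23.5 [510.1013983  156.09466493 148.69222426] [ 3.13826315e+00 -1.89161236e-03  2.87537653e+00] [-2.70033351  2.90418124 -1.38506911] 0.27201456806107543
[ 73.65333279 197.48860452  -0.51091898]
```

View pics/w21.png

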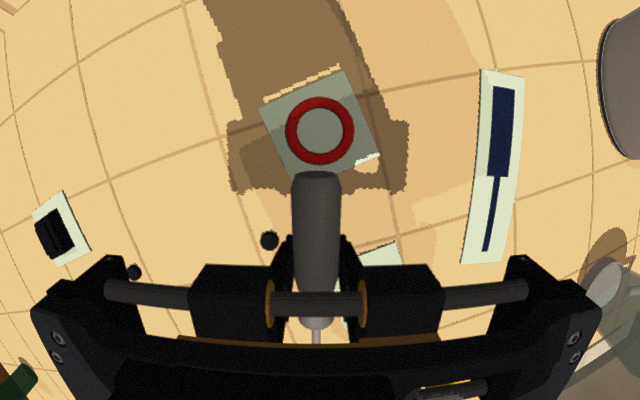

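Gasket, cap and mats look undisturbed. The screwdriver mat outline runs from (503,88) to (487,250) and the target handle centre is (493, 365.4). The kettle is on the right, so I'll check clearance.

Run:
```python
from h import *
c=cam("wrist"); print([ (z,p2w(c,(600,90),z)[0].round()) for z in (0,50,100,150)],[ (z,p2w(c,(605,130),z)[0].round()) for z in (0,50,100)])
s=env.state();print(to_tool([493,365.4,148],s))
```

```text
[(0, array([467., 564.,   0.])), (50, array([462., 500.,  50.])), (100, array([456., 436., 100.])), (150, array([450., 372., 150.]))] [(0, array([523., 567.,   0.])), (50, array([508., 502.,  50.])), (100, array([493., 438., 100.]))]
[ 71.50682387 200.27005275   1.10347976]
```

Request:
{"op": "play_rows", "data": {
  "increments": [
    {"dx":13,"dy":38,"dz":0,"rx":0,"ry":0,"rz":0},
    {"dx":26,"dy":76,"dz":0,"rx":0,"ry":0,"rz":0},
    {"dx":39,"dy":114,"dz":0,"rx":0,"ry":0,"rz":0.1},
    {"dx":52,"dy":150,"dz":10,"rx":0,"ry":0,"rz":0.1},
    {"dx":64,"dy":182,"dz":20,"rx":0,"ry":0,"rz":0.1},
    {"dx":71.5,"dy":199,"dz":40,"rx":0,"ry":0,"rz":0.1},
    {"dx":71.5,"dy":199,"dz":70,"rx":0,"ry":0,"rz":0.1},
    {"dx":71.5,"dy":199,"dz":75,"rx":0,"ry":0,"rz":0.1}
  ],
  "fingers": 0
}}

```text
t: 24.22
eef_pos: [491.7, 364.0, 241.1]
tcp_rot: [-3.14, -0.006, 2.869]
ft_force: [-0.8, -1.0, -0.7]
opening: 0.27
```

Run:
```python
from h import *
c=cam("wrist"); cv2.imwrite("pics/w22.png",c["image"][:,:,::-1]); survey(c)
s=env.state();g=s["eef_pos"]+rot(s)@[0,0,171.];print(s["t"],g,s["tcp_rot"],s["ft_force"],s["opening"]);print(to_tool([493,365.4,27],s))
```

```text
blue [317. 166.] 284 [449.5 376.8] [np.float64(7.8), np.float64(28.4)] 1.246
red [ 99. 228.] 1704 [445.6 171.6] [np.float64(58.6), np.float64(71.2)] -1.545
pale [596. 157.] 13495 [491.1 682. ] [np.float64(212.8), np.float64(266.3)] 1.154
pale [318. 177.] 4059 [470.7 371. ] [np.float64(59.6), np.float64(83.3)] -0.281
pale [111. 217.] 2796 [448.4 171.5] [np.float64(90.3), np.float64(91.3)] -1.418
pale [ 99. 232.] 896 [448.5 166.7] [np.float64(36.9), np.float64(38.7)] -0.55
pale [316. 324.] 686 [582.2 339.2] [np.float64(15.3), np.float64(55.9)] 1.299
24.2667 [491.10880339 363.38404175  71.05807632] [-3.13968189 -0.00622654  2.86744045] [-1.67021815 -1.46910993 -1.40141643] 0.2716364441993139
[-1.54909069  2.53684084 44.04451791]
```

View pics/w22.png

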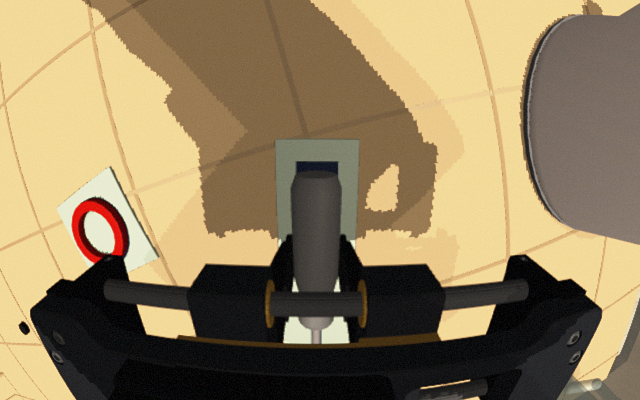

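The handle at (317,230) is over its outline and aligned, and the kettle is clear. Lowering.

Request:
{"op": "play_rows", "data": {
  "increments": [
    {"dx":-1.5,"dy":2,"dz":15,"rx":0,"ry":-0.06,"rz":0},
    {"dx":-1.5,"dy":2.5,"dz":28,"rx":0,"ry":-0.06,"rz":0},
    {"dx":-1.5,"dy":2.5,"dz":36,"rx":0,"ry":-0.06,"rz":0},
    {"dx":-1.5,"dy":2.5,"dz":39,"rx":0,"ry":-0.06,"rz":0},
    {"dx":-1.5,"dy":2.5,"dz":39,"rx":0,"ry":-0.06,"rz":0},
    {"dx":-1.5,"dy":2.5,"dz":39,"rx":0,"ry":-0.06,"rz":0}
  ],
  "fingers": 0
}}

```text
t: 24.77
eef_pos: [494.3, 365.2, 203.7]
tcp_rot: [-3.14, 0.0, 2.867]
ft_force: [-0.5, -0.3, -0.7]
opening: 0.276
```

Run:
```python
from h import *
s=env.state();g=s["eef_pos"]+rot(s)@[0,0,171.];print(s["t"],g,s["tcp_rot"],s["ft_force"],s["opening"]);print(to_tool([493,365.4,26.9],s))
```

```text
24.7667 [494.31758093 364.97097936  32.66927928] [-3.14011041e+00  4.07954243e-04  2.86713043e+00] [-0.52141472 -0.32568998 -0.71638679] 0.2755461950389012
[1.38689597 0.06441038 5.76862483]
```

Request:
{"op": "play_rows", "data": {
  "increments": [
    {"dx":1,"dy":0,"dz":3,"rx":0,"ry":0,"rz":0},
    {"dx":1.4,"dy":0,"dz":5.5,"rx":0,"ry":0,"rz":0},
    {"dx":1.4,"dy":0,"dz":5.5,"rx":0,"ry":0,"rz":0},
    {"dx":1.4,"dy":0,"dz":5.5,"rx":0,"ry":0,"rz":0}
  ],
  "fingers": 0
}}

```text
t: 25.1
eef_pos: [492.9, 365.6, 198.3]
tcp_rot: [-3.14, 0.0, 2.867]
ft_force: [0.4, 1.0, -0.5]
opening: 0.27
```

Request:
{"op": "play_rows", "data": {
  "increments": [
    {"dx":0,"dy":0,"dz":0,"rx":0,"ry":0,"rz":0},
    {"dx":0,"dy":0,"dz":0,"rx":0,"ry":0,"rz":0},
    {"dx":0,"dy":0,"dz":0,"rx":0,"ry":0,"rz":0},
    {"dx":0,"dy":0,"dz":0,"rx":0,"ry":0,"rz":0},
    {"dx":0,"dy":0,"dz":0,"rx":0,"ry":0,"rz":0},
    {"dx":0,"dy":0,"dz":0,"rx":0,"ry":0,"rz":0}
  ],
  "fingers": 1
}}

```text
t: 25.6
eef_pos: [492.9, 365.6, 198.3]
tcp_rot: [-3.14, 0.0, 2.867]
ft_force: [0.5, 0.4, -1.3]
opening: 0.636
```

Request:
{"op": "play_rows", "data": {
  "increments": [
    {"dx":0,"dy":0,"dz":-20,"rx":0,"ry":0,"rz":0},
    {"dx":0,"dy":0,"dz":-50,"rx":0,"ry":0,"rz":0},
    {"dx":0,"dy":0,"dz":-90,"rx":0,"ry":0,"rz":0},
    {"dx":-40,"dy":-15,"dz":-120,"rx":0,"ry":0,"rz":0},
    {"dx":-80,"dy":-40,"dz":-150,"rx":0,"ry":0,"rz":0},
    {"dx":-110,"dy":-60,"dz":-160,"rx":0,"ry":0,"rz":0},
    {"dx":-110,"dy":-60,"dz":-160,"rx":0,"ry":0,"rz":0}
  ],
  "fingers": 1
}}

```text
t: 26.18
eef_pos: [584.7, 275.7, 361.3]
tcp_rot: [3.141, 0.004, 2.866]
ft_force: [-0.1, 0.3, 0.1]
opening: 0.996
```

Run:
```python
from h import *
c=cam("wrist"); cv2.imwrite("pics/w23.png",c["image"][:,:,::-1]); survey(c)
t=cam("top"); cv2.imwrite("pics/t2.png",cv2.resize(t["image"][110:310,130:500],None,fx=2.1,fy=2.1,interpolation=cv2.INTER_CUBIC)[:,:,::-1])
s=env.state();g=s["eef_pos"]+rot(s)@[0,0,171.];print(s["t"],g,s["tcp_rot"],s["ft_force"],s["opening"])
hsv=cv2.cvtColor(c["image"],cv2.COLOR_RGB2HSV); H,S,V=cv2.split(hsv)
```

```text
blue [368. 164.] 190 [582.3 337.8] [np.float64(3.8), np.float64(88.3)] -0.269
red [193.  96.] 1298 [447.7 172.7] [np.float64(63.9), np.float64(64.1)] -1.184
pale [627.  50.] 2205 [478.7 837.5] [np.float64(112.3), np.float64(221.7)] -0.408
pale [372. 139.] 5242 [535.9 352.6] [np.float64(59.7), np.float64(220.4)] -0.279
pale [377.  63.] 410 [472.8 377.3] [np.float64(11.2), np.float64(56.9)] -0.277
pale [197.  98.] 2889 [448.3 172.3] [np.float64(89.7), np.float64(89.9)] 0.15
pale [193.  96.] 946 [446.9 171. ] [np.float64(40.4), np.float64(41.5)] -1.153
pale [ 25. 195.] 750 [ 461.2 -202.3] [np.float64(90.2), np.float64(90.6)] -1.472
pale [254. 236.] 3669 [630.3 181.2] [np.float64(90.2), np.float64(90.3)] -1.461
pale [630. 242.] 986 [859.1 834.8] [np.float64(86.8), np.float64(196.9)] 0.3
pale [547. 251.] 1171 [775.6 595.8] [np.float64(60.7), np.float64(105.9)] 0.797
26.2833 [584.875376   275.82692065 189.01280827] [3.14139663 0.00317611 2.86384822] [-0.20350111 -0.66822972  0.52331846] 1.0017679136803184
```

View pics/w23.png

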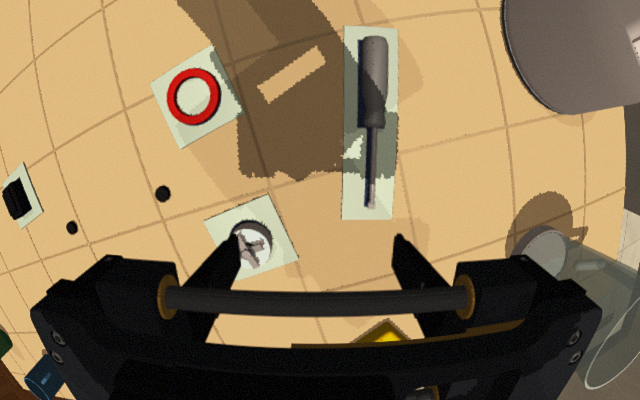

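View pics/t2.png

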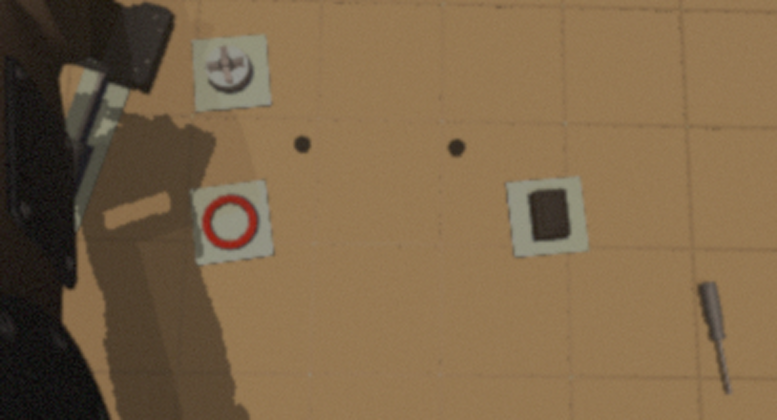

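All four pieces appear on their outlines. I'll check the screwdriver handle, blade and cap numerically.

Run:
```python
from h import *
c=cam("wrist")
hsv=cv2.cvtColor(c["image"],cv2.COLOR_RGB2HSV); H,S,V=cv2.split(hsv)
m=(V<140)&(S<60); m[:25]=0; m[135:]=0; m[:,:350]=0; m[:,395:]=0
m=cv2.morphologyEx(m.astype(np.uint8),cv2.MORPH_OPEN,np.ones((9,9)))
for b,ce,st in blobs(m,300): print("handle",ce,st,rect_on_plane(c,b,17),"want 493,365.4")
print("predicted handle ends px", w2p(c,np.array([[493-48*.962,365.4+48*.274,17],[493+48*.962,365.4-48*.274,17],[493+138*.962,365.4-138*.274,17]])))
t=cam("top"); h=cv2.cvtColor(t["image"],cv2.COLOR_RGB2HSV)
for n,m,z in [("cap",h[...,2]<60,28),("red",((h[...,0]<6)|(h[...,0]>174))&(h[...,1]>130),14),("pale",h[...,1]<60,4)]:
    m=m.copy(); m[:110]=0; m[310:]=0; m[:,:220]=0; m[:,430:]=0
    for b,ce,st in blobs(m,100): print(n,ce.round(1),rect_on_plane(t,b,z))
```

```text
handle [376.02469136  85.85390947] [ 362   36   33   99 2430] (array([495.5, 368.2]), [np.float64(33.2), np.float64(106.3)], -0.198) want 493,365.4
predicted handle ends px [[373.64599752  38.94428649]
 [373.05614079 128.19474491]
 [369.81656806 209.70522309]]
cap [391.1 212.5] (array([ 458.3, -198.2]), [np.float64(39.4), np.float64(53.5)], 0.095)
red [239.1 215.4] (array([447. , 171.1]), [np.float64(58.0), np.float64(59.0)], 0.042)
pale [239.6 144.3] (array([628.5, 179.7]), [np.float64(88.3), np.float64(88.3)], -1.461)
pale [389.7 213.2] (array([ 460.1, -201.6]), [np.float64(88.7), np.float64(88.8)], -1.471)
pale [240.4 216. ] (array([447. , 171.2]), [np.float64(88.6), np.float64(89.1)], -1.418)
pale [238.9 215.3] (array([446.8, 172.9]), [np.float64(37.0), np.float64(39.3)], -1.554)
```

Run:
```python
from h import *
print(env.job_done(), env.state()["t"])
```

```text
the job is handed in; nothing more can be done
the job is handed in; nothing more can be done
```

I set out the blade unit first, then the cap, the gasket, and last the larger screwdriver, each on its own mat. I handed the job in at about 26 s of the 106 s allowed; the hand-in gives no verdict.

My last checks, all by camera:
- **Gasket:** within about 1 mm of its mat's centre in both the wrist and top views.
- **Cap:** within about 4 mm of its mat's centre and turned to within 0.02 rad. The top view includes part of the cap's side, so the true offset may be smaller.
- **Blade unit:** upright with its blades up, and centred within about 2–3 mm right after release. It was still centred by eye in the last views.
- **Screwdriver:** the butt, the handle end and the tip appear where I predicted them, within about 3 pixels, with the tip at the drawn end.

One reading disagreed. A rough colour mask of the screwdriver handle took in its shadow, making the handle look too large and turned by −0.20 rad. It put the centre about 4 mm off, still within the 15 mm tolerance. I trusted the end points and the visible alignment instead.

The wrist and top cameras also differed from each other by about 2–5 mm. I used the wrist camera for both picking and placing so that the offset mostly cancelled.

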